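# Zero the bench comparator on the setting bar, then gauge a kiln bar

## Robot

A 6-joint arm with a two-finger parallel gripper is mounted at the origin on the work surface. World frame = base frame: x ahead of the robot, y to its left, z up, the work surface at z = 0. Lengths are in mm, angles in degrees, forces in N, time in s.
With the tool pointing down it reaches from about 300 to 850 mm from the base axis. Payload 4.2 kg.
Tool frame: the origin (TCP) lies at the very end of the fingers, on their centre line; the grasp point (between the pads) lies 19 mm behind it; x points along the fingers, y is the direction in which the jaws open and shut, and the axes are right-handed (so a half turn about x gives the same grasp; the last joint's range is limited). The gripper opens to 91 mm and grips with 3 to 60 N. Pads are 32 mm wide; open, the fingers measure 118 mm over their backs; the gripper's body (76 mm by 178 mm) begins 60 mm behind the grasp point.
Start: joints at [62.166, 18.312, 89.639, -0, 72.044, -1.146], TCP at [258.259, 513.756, 213.976] pointing down, gripper open.
Joint ranges: [-177.97, 177.97], [-48.28, 115.42], [12.27, 149.76], [-77.06, 257.06], [2.81, 150.46], [-146.56, 146.56]. Speed limits (degrees/s): [147.25, 147.25, 180, 180, 180, 180].

## Interface

Orientations are given as [roll, pitch, yaw] about the fixed x, y, z axes, in that order (R = Rz(yaw) Ry(pitch) Rx(roll)).
In Python, from workcell import sensors, grab_frame, job_done, finder gives the robot as it stands.
- The arm moves only by the tool play_rows, never from a script. Its argument "motion" is a list of rows, each a list of 5 numbers: the shift along the world's x, y, z in m, then the turn about the world's z in rad, then the opening, from 0 (shut) to 1 (fully open). In form: [[tx, ty, tz, roll, fingers], ...]. A call has exactly 8 rows; each row is the pose to reach, as a shift and turn from the pose commanded when the call began; what a row does not reach only later rows make up. A row lasts 1/12 s, in which the tool goes at most 41.7 mm and 7.16 degrees, less where a joint would pass 70% of its speed; a pose out of reach is approached as far as the arm can. A call with a gripper value outside its range is refused whole. The fingers move at their own pace and stop on an object; "squeeze" is the grip in N (left out, the last holds). Time passes only in rows, so rows that repeat a pose let the fingers close, or fill a call up. It gives the time, the measured TCP pose, the force and the opening at its end, in the units of the state.
- sensors.state(): the state, without advancing time (a new reading comes with each control period).
- grab_frame(name): name is "side" or "top"; returns a dict with "img" (384x512x3 uint8, blue, green, red), "fx", "fy", "cx", "cy" (pixels), "k1" (the pictures are not rectified: a ray, as slopes to the right and down, at radius r is drawn at 1 + k1 r^2 times it, then the intrinsics apply), "rvec" (rotation vector, rad) and "tvec" (3), from world to camera coordinates, as OpenCV has them. Camera axes: x right, y down, z forward; pixel columns grow to the right and rows downward; lengths in mm; the calibration is good to about 2 mm. A picture is of the moment at which its call begins. There is no depth.
- job_done(): hands the job in, once; it reports no verdict.
Trained networks look in a picture, given as the dict that the camera call returned (one of the last four; its "shot" number tells which), for a name from the list of things; names that differ only in an ending like _2 or _b are one class to them, and where a whole thing is asked for, a point or a joint stands for the part that bears it (a point fixed in the world has none). Each returns a list of dicts, best first, with "conf" (0 to 1); they miss things now and then, are a little off and sometimes report something else, mostly with a low value. They report only what shows in the picture. A call takes as long as a camera call. They do not tell look-alikes from the thing itself.
- finder.spot_in(picture, label): "point" ([column, row] in pixels, amid what is visible of it).
- finder.spot_point(picture, label): "point" ([column, row] in pixels: a listed point, or the origin of a listed thing).
The state is a dict: "time_s": time; "qpos": joint angles; "qvel": joint speeds; "effort": joint torques, N m; "ee_pos": TCP position; "ee_rot": TCP orientation; "force": force on the tool from outside, world axes, zero at the start; "torque": the same for the moment, N m; "gripper_width": finger opening in mm.
Only numpy, scipy, OpenCV 4.12 (cv2) and the standard library are available. Lean on these libraries where they do the work, as an engineer would, in place of code of your own. Each camera call takes 0.05 s, during which the arm holds its last target.

## Task

Zero the sprung height gauge: push the aluminium setting bar under its plunger, fully home against the back stop (a firm but gentle press of about 8 N, kept up for a moment), then turn the dial's rim by its tab until the rim's zero mark stands right at the tip of the needle, and let go. Then draw the setting bar out and lay it flat in the tray, and put the cream kiln bar in its place, ramp end first, pressed home against the stop in the same way, leaving the dial as you zeroed it. Never press a bar on the stop with more than about 20 N, do not jam or shove the gauge, and do not disturb the mug, the brush or the small round post.

Things in the scene. Friction and masses are not known exactly. Their poses are not given: they have to be found in the camera images.
- stand: Comparator gauge fixed to the bench: dark steel base 225 x 90 x 18 mm, grey column at its back, overhanging grey head with a round dial on top. Origin: on the bench directly below the plunger; x the way a bar is pushed in, from the open front to the column; z up. Base: x -115 to 110 mm, y -45 to 45. Column: x 50 to 95. Head: x -14 to 93, 34 mm wide, 100 to 130 mm above the bench (up to 3 more).
- entry (a point): Middle of the way between the two steel guides, at their front end, on the base's top (18 mm above the bench), 35 mm in -x from the plunger axis; axes as stand. The guides are 32 mm apart, 14 mm high, 55 mm long towards +x, with flared lead-ins reaching 22 mm further out in -x. A bar lies and slides on the base between them.
- plunger_tip (a point): Lowest point of the plunger's ball tip (radius 9 mm, on a 9 mm stem). Sprung downwards, it presses with about 2 to 4 N. Unlifted it is 28.5 to 31.5 mm above the base's top (the head's height varies). Pushing a bar's ramp under it takes about 4 to 14 N, friction on the base included.
- stop: Back stop: a fixed bracket on the base, 40 mm wide, with a clamped square steel bolt through it whose 26 mm wide end is the stop face. Origin: on the base's top, 30 mm in +x from the plunger axis; axes as stand. The bolt's setting is not given: its face lies anywhere from 6 mm before (-x) to 6 mm behind this origin. A bar home against it has its origin 65 mm in -x from the face. The stop is rigid.
- dial (a point): Centre of the dial's white face, 55 mm in +x from the plunger axis, about 141 mm above the bench; axes as stand. The dial is 92 mm across.
- needle (a joint): Dial needle, driven by the plunger: angle in rad, 0 with the plunger unlifted, growing clockwise seen from above by 0.15 rad per mm of lift. At 0 it points in the stand's -x. With the setting bar home it reads somewhere between 0.3 and 0.9; the kiln bar, 2 mm higher, adds about 0.3. Black needle, 34 mm long, under the tab's reach, so it cannot be touched.
- needle_tip (a point): Tip of the dial needle, 34 mm from the dial's centre.
- bezel (a joint): Turning rim of the dial with its zero mark and tab: angle in rad, 0 with the mark in the stand's -x from the dial's centre, growing clockwise seen from above (same sense and zero as the needle: zeroed when the two are equal). Range -1.2 to 1.6. It stays where it is left; turning it takes about 0.06 N m.
- zero_mark (a point): Zero mark of the turning rim, a short black line at the foot of the tab; this point is 34 mm from the dial's centre. The upright steel tab stands on the rim in line with it, its centre 42 mm from the dial's centre, 10 mm thick along the rim, 12 mm radially, rising from 144 to 174 mm above the bench (up to 3 mm more); pinch or push it from above.
- master: Setting bar: plain aluminium, 130 x 28 x 34 mm high, 0.3 kg. Origin: centre of its underside; x along its length to the nose (+65 mm), z up. Over the last 20 mm of the nose end its top ramps down by 8 mm. At the start it lies on the gauge's base, nose first, just short of the plunger.
- part: Kiln bar to be gauged: cream ceramic, 130 x 28 x 36 mm high, about 0.24 kg, same shape and axes as the setting bar with the same ramp at its nose. Starts in the tray.
- tray: Fixed shallow blue-green tray, 270 mm (x) by 210 mm (y), walls 8 mm thick and 16 mm high, floor 8 mm above the bench. Origin: centre of its underside. The kiln bar starts in its +y half, roughly along x; the -y half is free for the setting bar.
- post: Small round hollow cream kiln post, 36 mm across, 45 mm high, standing in the tray near the middle of its +x end; leave alone. Origin: centre of its underside.
- mug: Blue ceramic mug, 76 mm across, 85 mm high, on the bench beyond the work; leave alone. Origin: centre of its underside.
- brush: Flat paint brush lying on the bench between robot and work; leave alone.
Mind the look-alikes: they are no part of the job. Of the things that look like the stand, the smaller one is meant. What is shaped like the part but blue is not meant.

How it is judged (in metres and radians):
On the way, in this order (a step that is already met when the one before it is completed fails the run):
1. the setting bar lies home in the gauge, pressed against the stop with more than 4 N (x of master in the frame of stop above -0.0735 m and z of master in the frame of stop between -0.003 and 0.003 m and y of master in the frame of stop between -0.006 and 0.006 m and angle between the x axis of master and the x axis of stop, either way round below 0.06 rad and contact force between master and stop above 4 N), for 0.2 s.
2. with the setting bar still home, the zero mark stands at the tip of the needle (within 3.5 mm) and the fingers have let go of the gauge (x of master in the frame of stop above -0.0735 m and z of master in the frame of stop between -0.003 and 0.003 m and y of master in the frame of stop between -0.006 and 0.006 m and angle between the x axis of master and the x axis of stop, either way round below 0.06 rad and horizontal distance between needle_tip and zero_mark below 0.0035 m and contact force between the fingers and stand below 0.1 N), for 0.3 s.
3. the setting bar lies flat in the tray (x of master in the frame of tray between -0.075 and 0.075 m and y of master in the frame of tray between -0.09 and 0.09 m and z of master in the frame of tray between 0.005 and 0.012 m and angle between master's own z axis and vertical below 0.06 rad and contact force between the fingers and master below 0.1 N), for 0.2 s.
4. the kiln bar lies home in the gauge, pressed against the stop with more than 4 N (x of part in the frame of stop above -0.0735 m and z of part in the frame of stop between -0.003 and 0.003 m and y of part in the frame of stop between -0.006 and 0.006 m and angle between the x axis of part and the x axis of stop, either way round below 0.06 rad and contact force between part and stop above 4 N), for 0.2 s.
At the end, for the whole second after the job is handed in: The kiln bar lies flat and straight on the gauge's base, pushed in (its origin at most 73.5 mm before the stop's origin); the setting bar lies flat inside the tray; the dial is as zeroed, the needle now 6.2 to 14.5 mm from the zero mark; all at rest (x of part in the frame of stop above -0.0735 m and z of part in the frame of stop between -0.003 and 0.003 m and y of part in the frame of stop between -0.006 and 0.006 m and angle between the x axis of part and the x axis of stop, either way round below 0.06 rad and x of master in the frame of tray between -0.075 and 0.075 m and y of master in the frame of tray between -0.09 and 0.09 m and z of master in the frame of tray between 0.005 and 0.012 m and angle between master's own z axis and vertical below 0.06 rad and horizontal distance between needle_tip and zero_mark between 0.0062 and 0.0145 m and linear speed of each of part, master below 0.01 m/s); the robot touches nothing.
It fails at once if a bar is pressed against the stop with more than 22 N, or jammed on the gauge with more than 100 N in all (contact force between any of master, part and stop above 22 N or contact force between any of master, part and stand above 100 N).
It fails at once if the gauge's head is shoved out of place on its column (dial centre moved by more than 1.5 mm) (distance of dial from where it was at the start of the episode above 0.0015 m).
It fails at once if the mug, brush or round post is moved by more than 25 mm (distance of any of mug, brush, post from where it was at the start of the episode above 0.025 m).
It also fails if it takes over 72 s, if anything falls off the work surface, if the arm or the gripper's body presses on something with over 40 N, if the wrist force passes 120 N, or if a joint passes its speed limit or range.

## Working session

There is one attempt and no reset: what is moved stays moved. The work goes in short steps, Python scripts to look and compute and a tool call to move; the robot and the scene stay as the last step left them, time stands still between calls to the robot, and variables do not carry over. Pictures are saved under pics/ and viewed, and the job is handed in when it is done.

Besides the shell and the picture viewer there is one more tool, called after "Request:" by a JSON object that holds its "method" and its "body". play_rows: Moves the arm, as the interface text tells. Its arguments: {"type":"object","properties":{"motion":{"type":"array","items":{"type":"array","items":{"type":"number"}}},"squeeze":{"type":"number"}},"required":["motion"]}

```bash
ls; mkdir -p pics
python3 - <<'E'
from workcell import sensors, grab_frame
import cv2
print(sensors.state())
for n in("side","top"):
    f=grab_frame(n); cv2.imwrite(f"pics/{n}0.png",f["img"]); print({k:v for k,v in f.items() if k!="img"})
E
```

```text
pics
{'time_s': 0.0, 'qpos': array([ 6.21654198e+01,  1.83526250e+01,  8.97062743e+01, -1.92235132e-04,
        7.20434370e+01, -1.14580161e+00]), 'qvel': array([ 0.06674376, -0.00207052, -0.05124095, -0.03978116,  0.11233117,
       -0.03045645]), 'effort': array([-1.22518661e-03, -4.12462234e+01, -2.31977892e+01,  7.24491267e-02,
        4.58446483e-02, -1.56133683e-04]), 'ee_pos': array([258.02276972, 513.29578698, 213.11130901]), 'ee_rot': array([ -91.04347553,   89.89766351, -117.73219468]), 'force': array([ 0.56369683, -0.29273063,  0.03434267]), 'torque': array([-0.02126652, -0.00888233, -0.00883367]), 'gripper_width': 91.13231596543767}
{'fx': 472.164033343146, 'fy': 472.164033343146, 'cx': 250.5794214044982, 'cy': 185.9546300100952, 'k1': -0.09026052380282891, 'rvec': array([ 1.97361231, -0.83419152,  0.48652235]), 'tvec': array([-330.69376411,  336.27862794,  821.03430983]), 'shot': 1}
{'fx': 443.01173885491903, 'fy': 443.01173885491903, 'cx': 263.65618331695, 'cy': 187.5360337801472, 'k1': 0.04733927702393686, 'rvec': array([ 2.1749027 , -2.10833921,  0.187403  ]), 'tvec': array([  49.91426847,  569.21480651, 1215.31696944]), 'shot': 2}
```

View pics/side0.png

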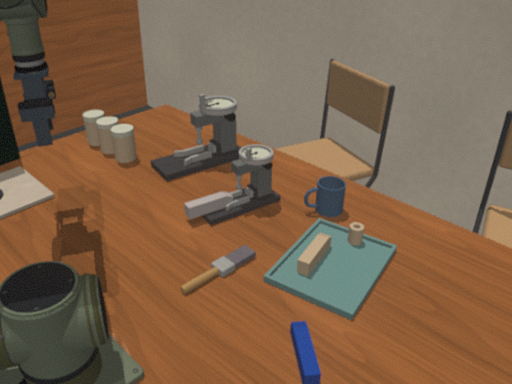

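View pics/top0.png

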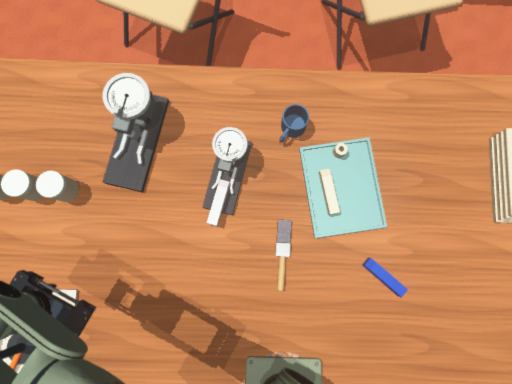

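```bash
cat > h.py <<'E'
import numpy as np, cv2
from workcell import sensors, grab_frame, job_done, finder
def proj(f,P):
    P=np.atleast_2d(np.array(P,float)); R,_=cv2.Rodrigues(f["rvec"])
    c=P@R.T+f["tvec"]; s=c[:,:2]/c[:,2:]; r2=(s**2).sum(1,keepdims=True)
    s=s*(1+f["k1"]*r2)
    return s*[f["fx"],f["fy"]]+[f["cx"],f["cy"]]
def ray(f,uv):
    K=np.array([[f["fx"],0,f["cx"]],[0,f["fy"],f["cy"]],[0,0,1.]])
    s=cv2.undistortPoints(np.array([[uv]],float),K,np.array([f["k1"],0,0,0,0.]))[0,0]
    R,_=cv2.Rodrigues(f["rvec"]); return -R.T@f["tvec"], R.T@np.array([s[0],s[1],1.])
def atz(f,uv,z):
    o,d=ray(f,uv); return o+d*(z-o[2])/d[2]
def tri(fa,ua,fb,ub):
    oa,da=ray(fa,ua); ob,db=ray(fb,ub); da/=np.linalg.norm(da); db/=np.linalg.norm(db)
    A=np.stack([da,-db],1); t=np.linalg.lstsq(A,ob-oa,rcond=None)[0]
    p,q=oa+da*t[0],ob+db*t[1]; return (p+q)/2,np.linalg.norm(p-q)
def crop(f,c,w,h,s,name,pts=None):
    x0,y0=int(c[0]-w/2),int(c[1]-h/2); x0=max(x0,0);y0=max(y0,0)
    im=cv2.resize(f["img"][y0:y0+h,x0:x0+w],None,fx=s,fy=s,interpolation=cv2.INTER_CUBIC)
    if pts is not None:
        for p in pts: cv2.circle(im,(int((p[0]-x0+.5)*s),int((p[1]-y0+.5)*s)),2,(0,0,255),-1)
    cv2.imwrite(f"pics/{name}.png",im); return x0,y0
E
python3 - <<'E'
from h import *
import pickle
F={n:grab_frame(n) for n in("side","top")}
pickle.dump(F,open("f0.pkl","wb"))
np.set_printoptions(precision=1,suppress=True)
for n,f in F.items():
  for l in "stand entry plunger_tip stop dial needle_tip zero_mark master part tray post mug brush".split():
    for k in ("spot_point","spot_in") if l in("master","part","brush") else ("spot_point",):
      print(n,k,l,[(np.array(d["point"]),round(d["conf"],2)) for d in getattr(finder,k)(f,l)][:4])
crop(F["side"],(237,185),130,100,6,"s_st"); crop(F["top"],(228,175),100,120,5,"t_st")
E
```

```text
side spot_point stand [(array([240.1, 206.8]), 0.68), (array([201.6, 158.5]), 0.68)]
side spot_point entry [(array([186.7, 160.3]), 0.96), (array([227.9, 199.7]), 0.89)]
side spot_point plunger_tip [(array([197. , 145.6]), 0.55), (array([235.9, 187.3]), 0.46)]
side spot_point stop [(array([206. , 149.6]), 0.72), (array([250.4, 197.1]), 0.71)]
side spot_point dial [(array([218.3, 105.7]), 0.79), (array([255.1, 153.3]), 0.78)]
side spot_point needle_tip []
side spot_point zero_mark [(array([206.8, 107. ]), 0.67), (array([248.8, 157.2]), 0.54)]
side spot_point master [(array([209.4, 209.8]), 0.91)]
side spot_in master [(array([206.3, 203.7]), 0.7)]
side spot_point part [(array([310.7, 260. ]), 0.85), (array([303.7, 359. ]), 0.59)]
side spot_in part [(array([313.7, 255.4]), 0.91), (array([306.9, 350.9]), 0.9), (array([238.6, 184.9]), 0.47)]
side spot_point tray [(array([329.8, 264.4]), 0.93), (array([236.8, 190.4]), 0.58)]
side spot_point post [(array([358.7, 238.4]), 0.66), (array([314. , 257.1]), 0.18)]
side spot_point mug [(array([327.4, 209.4]), 0.55)]
side spot_point brush [(array([
[... 500 characters left out ...]
ray([339.5, 153.4]), 0.19)]
top spot_point needle_tip [(array([122.2, 110.8]), 0.6), (array([224.2, 155.6]), 0.47)]
top spot_point zero_mark [(array([231.2, 156.8]), 0.76), (array([116. , 108.1]), 0.73)]
top spot_point master []
top spot_in master [(array([216.3, 202.9]), 0.57)]
top spot_point part [(array([329.4, 194.9]), 0.57), (array([380.7, 274.3]), 0.57)]
top spot_in part [(array([381.4, 277.4]), 0.72), (array([327.6, 192.5]), 0.61)]
top spot_point tray [(array([342.8, 191.1]), 0.57)]
top spot_point post [(array([339.8, 154.6]), 0.58)]
top spot_point mug [(array([294.8, 123.7]), 0.76)]
top spot_point brush [(array([285.3, 253.8]), 0.55)]
top spot_in brush [(array([228.2, 146. ]), 0.71)]
```

Run:
```python
from h import *
import pickle
F=pickle.load(open("f0.pkl","rb"))
crop(F["side"],(330,260),140,100,5,"s_tr"); crop(F["top"],(342,185),120,120,5,"t_tr")
```

```text
(no output)
```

View pics/s_st.png

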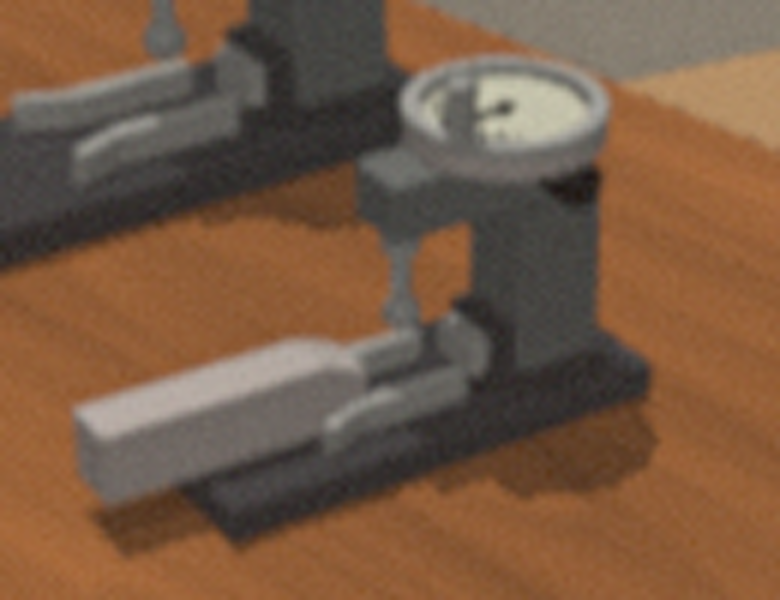

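View pics/t_st.png

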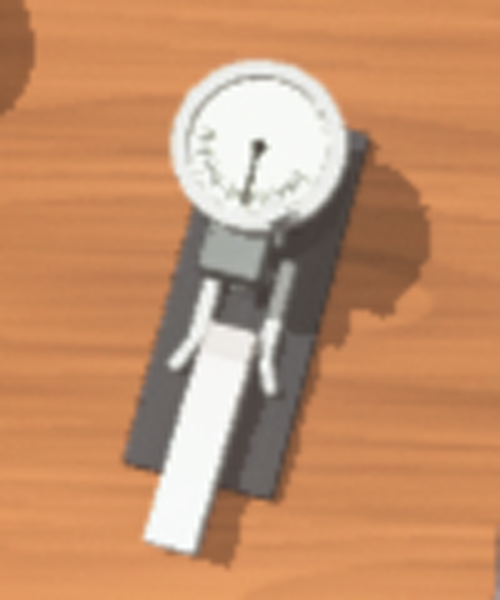

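View pics/s_tr.png

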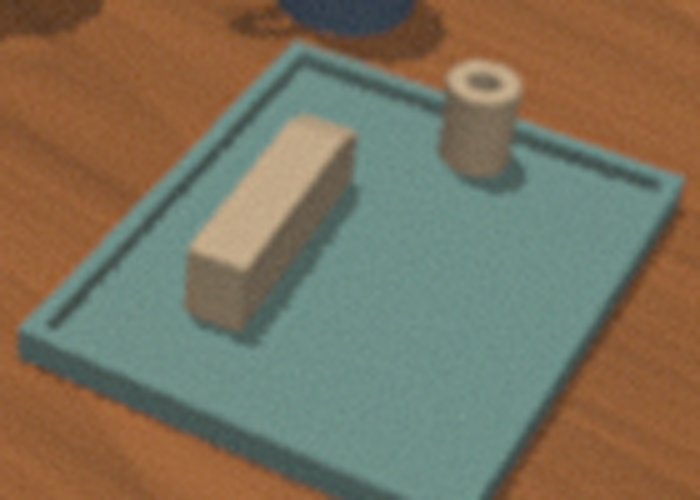

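View pics/t_tr.png

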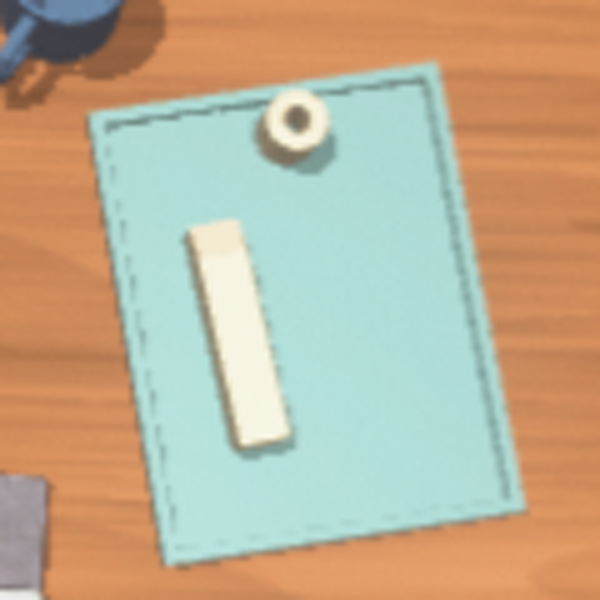

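```bash
cat > fit.py <<'E'
from h import *
from scipy.optimize import least_squares
def pose(p,P):
    P=np.atleast_2d(np.array(P,float)); c,s=np.cos(p[2]),np.sin(p[2])
    return np.c_[p[0]+c*P[:,0]-s*P[:,1],p[1]+s*P[:,0]+c*P[:,1],P[:,2]]
def fitpose(obs,p0,F):
    # obs: list (cam, crop xy->pixel uv, local pt)
    def r(p): return np.concatenate([(proj(F[c],pose(p,P))-uv).ravel() for c,uv,P in obs])
    s=least_squares(r,p0,loss="soft_l1",x_scale=[10,10,.05]); return s.x,r(s.x).reshape(-1,2)
E
python3 - <<'E'
from fit import *
import pickle
F=pickle.load(open("f0.pkl","rb"))
np.set_printoptions(precision=2,suppress=True)
T=lambda x,y:np.array([178+x/5-.5+.1*0,115+y/5-.5]); S=lambda x,y:np.array([172+x/6-.5,135+y/6-.5])
st=[("top",T(123,462),(-115,45,18)),("top",T(272,500),(-115,-45,18)),("top",T(370,137),(110,-45,18)),
("side",S(237,518),(-115,-45,18)),("side",S(240,546),(-115,-45,0)),("side",S(650,370),(110,-45,18)),("side",S(650,395),(110,-45,0)),
("top",T(259,146),(55,0,141)),("side",S(507,107),(55,0,141))]
p,r=fitpose(st,[600,130,-.2],F);print("stand",p,np.degrees(p[2]));print(r)
p1,r=fitpose([o for o in st if o[0]=="top"],p,F);print("top only",p1)
p1,r=fitpose([o for o in st if o[0]=="side"],p,F);print("side only",p1)
ma=[("top",T(145,541),(-65,14,52)),("top",T(195,553),(-65,-14,52)),("top",T(253,360),(45,-14,52)),("top",T(203,350),(45,14,52)),("top",T(212,325),(65,14,44)),
("side",S(77,410),(-65,14,52)),("side",S(100,440),(-65,-14,52)),("side",S(105,500),(-65,-14,18)),("side",S(320,368),(45,-14,52)),("side",S(283,340),(45,14,52))]
m,r=fitpose(ma,[520,120,-.2],F);print("master",m,np.degrees(m[2]));print(r)
c,s=np.cos(p[2]),np.sin(p[2]);d=m[:2]-p[:2];print("master in stand",c*d[0]+s*d[1],-s*d[0]+c*d[1],np.degrees(m[2]-p[2]))
a,b=(330-70),(260-50);S2=lambda x,y:np.array([a+x/5-.5,b+y/5-.5]);T2=lambda x,y:np.array([282+x/5-.5,125+y/5-.5])
tr=[("top",T2(88,115),(135,105,16)),("top",T2(437,62),(135,-105,16)),("top",T2(526,508),(-135,-105,16)),("top",T2(168,565),(-135,105,16)),
("side",S2(297,42),(135,105,16)),("side",S2(685,180),(135,-105,16)),("side",S2(20,335),(-135,105,16))]
t,r=fitpose(tr,[600,-100,.1],F);print("tray",t,np.degrees(t[2]));print(r)
pa=[("top",T2(190,235),(65,14,36)),("top",T2(241,221),(65,-14,36)),("top",T2(292,437),(-65,-14,44)),("top",T2(240,448),(-65,14,44)),
("side",S2(188,252),(-65,14,44)),("side",S2(248,270),(-65,-14,44)),("side",S2(240,330),(-65,-14,8)),("side",S2(300,116),(65,14,36)),("side",S2(355,135),(65,-14,36))]
q,r=fitpose(pa,[600,-60,.1],F);print("part",q,np.degrees(q[2]));print(r)
c,s=np.cos(t[2]),np.sin(t[2]);d=q[:2]-t[:2];print("part in tray",c*d[0]+s*d[1],-s*d[0]+c*d[1])
po=[tri(F["top"],T2(297,121),F["side"],S2(484,82))];print("posttop",po)
E
```

```text
stand [612.22 175.35  -0.21] -12.07574232769943
[[-0.17  0.19]
 [ 0.32  0.04]
 [-0.3  -0.92]
 [-0.34 -0.6 ]
 [-0.59  0.46]
 [ 0.85 -1.19]
 [ 0.59  0.08]
 [-0.09  0.47]
 [-0.06  2.01]]
top only [612.23 175.06  -0.22]
side only [612.03 175.81  -0.2 ]
master [521.87 195.84  -0.24] -13.974233967782476
[[-0.4  -0.1 ]
 [-0.76  0.22]
 [-1.14  1.35]
 [-0.65  0.69]
 [-0.19 -0.49]
 [-0.35  0.13]
 [ 0.54  0.21]
 [ 0.5   1.26]
 [ 1.58  0.33]
 [ 2.59  0.3 ]]
master in stand -92.63437611176177 1.1382990581715724 -1.8984916400830447
tray [ 582.97 -162.45    0.19] 10.658693025558042
[[ 0.1  -0.14]
 [-0.05 -0.07]
 [ 0.34  0.61]
 [-0.03  0.44]
 [-0.32 -0.05]
 [ 0.19 -0.38]
 [ 0.29 -0.73]]
part [ 563.56 -120.39    0.24] 13.687499992482874
[[-0.35 -0.76]
 [-1.13  0.09]
 [-0.27  0.4 ]
 [ 0.5   0.22]
 [ 0.03 -0.17]
 [-0.35  0.41]
 [ 0.06  0.96]
 [ 0.58 -0.12]
 [ 0.38 -0.4 ]]
part in tray -11.30063143818567 44.929886092532605
posttop [(array([ 686.54, -151.  ,   53.14]), np.float64(0.2544742239547054))]
```

Run:
```python
from h import *
from scipy.spatial.transform import Rotation as R
s=sensors.state();print(np.round(R.from_euler("xyz",s["ee_rot"],degrees=True).as_matrix(),3))
```

```text
[[ 0.     0.449  0.893]
 [ 0.     0.893 -0.449]
 [-1.     0.     0.   ]]
```

Request:
{"method": "play_rows", "body": {"motion": [[0.03,-0.042,0,0.03,1],[0.06,-0.08,0,0.06,1],[0.09,-0.12,-0.01,0.1,1],[0.12,-0.16,-0.02,0.14,1],[0.14,-0.195,-0.04,0.18,1],[0.16,-0.225,-0.06,0.22,1],[0.18,-0.255,-0.08,0.244,1],[0.2,-0.28,-0.094,0.244,1]], "squeeze": 25}}

```text
time_s: 2.47
ee_pos: [443.1, 253.6, 132.1]
ee_rot: [49.2, 90.0, 36.6]
force: [0.4, -0.0, 1.0]
gripper_width: 91.6
```

Request:
{"method": "play_rows", "body": {"motion": [[0.012,-0.014,0,0,1],[0.02,-0.0275,0,0,1],[0.02,-0.0275,-0.02,0,1],[0.02,-0.0275,-0.04,0,1],[0.02,-0.0275,-0.06,0,1],[0.02,-0.0275,-0.07,0,1],[0.02,-0.0275,-0.07,0,1],[0.02,-0.0275,-0.07,0,1]]}}

```text
time_s: 3.13
ee_pos: [462.7, 227.9, 62.6]
ee_rot: [-152.3, 90.0, -165.0]
force: [0.5, 0.9, -0.1]
gripper_width: 91.1
```

Run:
```python
from h import *
f=grab_frame("side");g=grab_frame("top")
np.set_printoptions(precision=1,suppress=True)
P=[(478.1,206.4,24)]
cs=crop(f,(215,190),150,110,5,"s1",proj(f,P));ct=crop(g,(225,190),120,120,5,"t1",proj(g,P))
```

```text
(no output)
```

View pics/s1.png

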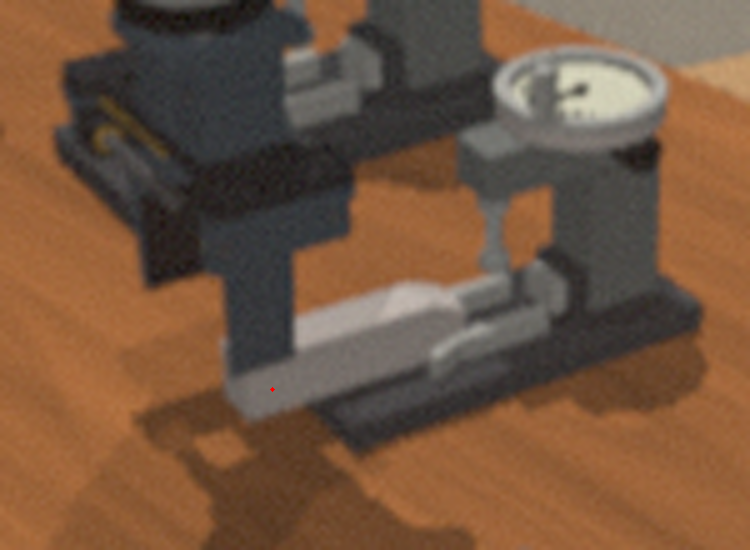

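View pics/t1.png

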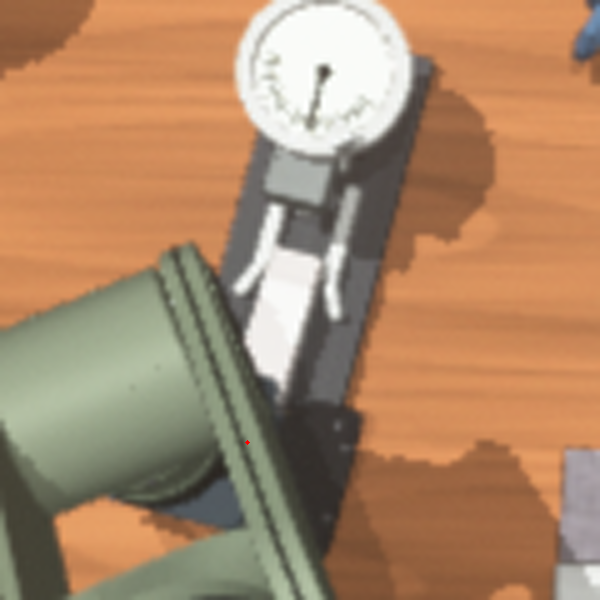

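Request:
{"method": "play_rows", "body": {"motion": [[0.008,-0.011,0,0,1],[0.0155,-0.0215,0,0,1],[0.0155,-0.0215,0,0,1],[0.0155,-0.0215,-0.015,0,1],[0.0155,-0.0215,-0.03,0,1],[0.0155,-0.0215,-0.0375,0,1],[0.0155,-0.0215,-0.0375,0,1],[0.0155,-0.0215,-0.0375,0,1]]}}

```text
time_s: 3.9
ee_pos: [478.1, 206.4, 25.2]
ee_rot: [176.9, 90.0, 164.2]
force: [0.2, -1.1, 0.6]
gripper_width: 91.2
```

Request:
{"method": "play_rows", "body": {"motion": [[0,0,0,0,0.2],[0,0,0,0,0.2],[0,0,0,0,0.2],[0,0,0,0,0.2],[0,0,0,0,0.2],[0,0,0,0,0.2],[0,0,0,0,0.2],[0,0,0,0,0.2]]}}

```text
time_s: 4.57
ee_pos: [478.0, 206.3, 25.1]
ee_rot: [102.0, 90.0, 89.3]
force: [0.5, 0.2, 0.2]
gripper_width: 40.4
```

Request:
{"method": "play_rows", "body": {"motion": [[0,0,0,0,0.2],[0,0,0,0,0.2],[0,0,0,0,0.2],[0,0,0,0,0.2],[0,0,0,0,0.2],[0.002,-0.0005,0,0.005,0.2],[0.004,-0.001,0,0.01,0.2],[0.006,-0.0015,0,0.01,0.2]]}}

```text
time_s: 5.23
ee_pos: [483.6, 204.7, 25.0]
ee_rot: [-161.8, 89.9, -174.0]
force: [-2.3, 1.2, 2.9]
gripper_width: 27.9
```

Request:
{"method": "play_rows", "body": {"motion": [[0.0024,-0.0007,0,0,0.2],[0.005,-0.0014,0,0,0.2],[0.0074,-0.002,0,0,0.2],[0.01,-0.0027,0,0,0.2],[0.0124,-0.0033,0,0,0.2],[0.015,-0.004,0,0,0.2],[0.0174,-0.0046,0,0,0.2],[0.0194,-0.0052,0,0,0.2]]}}

```text
time_s: 5.9
ee_pos: [503.7, 199.5, 25.0]
ee_rot: [170.4, 90.0, 158.2]
force: [-4.2, 1.3, 2.7]
gripper_width: 27.8
```

Request:
{"method": "play_rows", "body": {"motion": [[0.001,-0.0002,0,0,0.2],[0.002,-0.0004,0,0,0.2],[0.003,-0.0006,0,0,0.2],[0.004,-0.0008,0,0,0.2],[0.005,-0.001,0,0,0.2],[0.006,-0.0012,0,0,0.2],[0.007,-0.0014,0,0,0.2],[0.008,-0.0017,0,0,0.2]]}}

```text
time_s: 6.57
ee_pos: [511.6, 197.9, 25.0]
ee_rot: [83.5, 90.0, 71.4]
force: [-2.9, 0.7, 2.7]
gripper_width: 28.1
```

Request:
{"method": "play_rows", "body": {"motion": [[0.001,-0.0002,0,0,0.2],[0.002,-0.0004,0,0,0.2],[0.003,-0.0006,0,0,0.2],[0.004,-0.0008,0,0,0.2],[0.005,-0.001,0,0,0.2],[0.006,-0.0012,0,0,0.2],[0.007,-0.0014,0,0,0.2],[0.008,-0.0017,0,0,0.2]]}}

```text
time_s: 7.23
ee_pos: [517.4, 196.4, 25.0]
ee_rot: [-170.6, 89.8, 177.2]
force: [-9.0, 2.6, 7.7]
gripper_width: 27.9
```

Request:
{"method": "play_rows", "body": {"motion": [[0.0005,-0.0001,0,0,0.2],[0.001,-0.0002,0,0,0.2],[0.0015,-0.0003,0,0,0.2],[0.002,-0.0004,0,0,0.2],[0.0025,-0.0005,0,0,0.2],[0.003,-0.0006,0,0,0.2],[0.0035,-0.0007,0,0,0.2],[0.004,-0.0008,0,0,0.2]]}}

```text
time_s: 7.9
ee_pos: [520.6, 195.5, 25.0]
ee_rot: [-166.1, 89.7, -178.2]
force: [-10.4, 2.3, 7.3]
gripper_width: 27.8
```

Request:
{"method": "play_rows", "body": {"motion": [[0.0005,-0.0001,0,0,0.2],[0.001,-0.0002,0,0,0.2],[0.0015,-0.0003,0,0,0.2],[0.002,-0.0004,0,0,0.2],[0.0025,-0.0005,0,0,0.2],[0.003,-0.0006,0,0,0.2],[0.0035,-0.0007,0,0,0.2],[0.004,-0.0008,0,0,0.2]]}}

```text
time_s: 8.57
ee_pos: [525.2, 194.6, 25.0]
ee_rot: [-164.6, 89.7, -176.7]
force: [-9.3, 2.1, 6.9]
gripper_width: 27.9
```

Request:
{"method": "play_rows", "body": {"motion": [[0.0005,-0.0001,0,0,0.2],[0.001,-0.0002,0,0,0.2],[0.0015,-0.0003,0,0,0.2],[0.002,-0.0004,0,0,0.2],[0.0025,-0.0005,0,0,0.2],[0.003,-0.0006,0,0,0.2],[0.003,-0.0006,0,0,0.2],[0.003,-0.0006,0,0,0.2]]}}

```text
time_s: 9.23
ee_pos: [528.4, 194.0, 25.0]
ee_rot: [-164.5, 89.8, -176.7]
force: [-8.8, 1.3, 5.3]
gripper_width: 27.6
```

Request:
{"method": "play_rows", "body": {"motion": [[0.0005,-0.0001,0,0,0.2],[0.001,-0.0002,0,0,0.2],[0.0015,-0.0003,0,0,0.2],[0.002,-0.0004,0,0,0.2],[0.0025,-0.0005,0,0,0.2],[0.003,-0.0006,0,0,0.2],[0.003,-0.0006,0,0,0.2],[0.003,-0.0006,0,0,0.2]]}}

```text
time_s: 9.9
ee_pos: [531.4, 193.4, 25.0]
ee_rot: [-164.6, 89.8, -176.8]
force: [-9.2, 1.9, 7.0]
gripper_width: 27.5
```

Run:
```python
from h import *
f=grab_frame("side")
crop(f,(235,185),120,90,6,"s2");s=sensors.state();print(s["ee_pos"],s["force"])
```

```text
[531.42958858 193.36456049  25.028046  ] [-8.99925182  1.41369378  5.12980747]
```

View pics/s2.png

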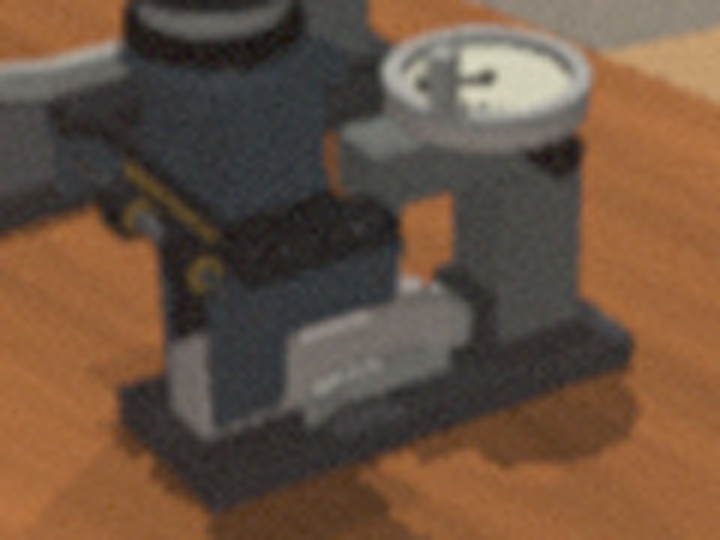

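Request:
{"method": "play_rows", "body": {"motion": [[0.0005,-0.0001,0,0,0.2],[0.001,-0.0002,0,0,0.2],[0.0015,-0.0003,0,0,0.2],[0.002,-0.0004,0,0,0.2],[0.002,-0.0004,0,0,0.2],[0.002,-0.0004,0,0,0.2],[0.002,-0.0004,0,0,0.2],[0.002,-0.0004,0,0,0.2]]}}

```text
time_s: 10.62
ee_pos: [531.6, 193.3, 25.0]
ee_rot: [-168.1, 89.6, 179.7]
force: [-12.1, 3.5, 10.0]
gripper_width: 27.4
```

Request:
{"method": "play_rows", "body": {"motion": [[0.0005,-0.0001,0,0,0.2],[0.001,-0.0002,0,0,0.2],[0.0015,-0.0003,0,0,0.2],[0.0015,-0.0003,0,0,0.2],[0.0015,-0.0003,0,0,0.2],[0.0015,-0.0003,0,0,0.2],[0.0015,-0.0003,0,0,0.2],[0.0015,-0.0003,0,0,0.2]]}}

```text
time_s: 11.28
ee_pos: [531.6, 193.3, 25.0]
ee_rot: [-169.4, 89.4, 178.4]
force: [-15.5, 4.4, 11.8]
gripper_width: 27.7
```

Request:
{"method": "play_rows", "body": {"motion": [[0.0005,-0.0001,0,0,0.2],[0.0007,-0.0001,0,0,0.2],[0.0007,-0.0001,0,0,0.2],[0.0007,-0.0001,0,0,0.2],[0.0007,-0.0001,0,0,0.2],[0.0007,-0.0001,0,0,0.2],[0.0007,-0.0001,0,0,0.2],[0.0007,-0.0001,0,0,0.2]]}}

```text
time_s: 11.95
ee_pos: [531.7, 193.3, 25.0]
ee_rot: [-169.3, 89.3, 178.5]
force: [-17.6, 6.1, 12.0]
gripper_width: 28.0
```

Request:
{"method": "play_rows", "body": {"motion": [[-0.002,0.0004,0,0,0.2],[-0.004,0.0008,0,0,0.2],[-0.005,0.001,0,0,0.2],[-0.005,0.001,0,0,0.2],[-0.005,0.001,0,0,0.7],[-0.005,0.001,0,0,0.7],[-0.005,0.001,0,0,0.7],[-0.005,0.001,0,0,0.7]]}}

```text
time_s: 12.62
ee_pos: [533.8, 193.7, 25.1]
ee_rot: [24.5, 89.9, 12.3]
force: [0.5, -0.3, 0.3]
gripper_width: 51.8
```

Request:
{"method": "play_rows", "body": {"motion": [[-0.005,0.001,0.01,0,0.7],[-0.01,0.002,0.03,0,0.7],[-0.02,0.004,0.06,0,0.7],[-0.03,0.006,0.1,0,0.5],[-0.04,0.008,0.14,0,0.5],[-0.05,0.01,0.17,0,0.5],[-0.06,0.03,0.18,0,0.5],[-0.07,0.06,0.18,0,0.5]]}}

```text
time_s: 13.28
ee_pos: [464.0, 253.5, 210.1]
ee_rot: [33.8, 89.5, 21.5]
force: [1.2, 0.3, -0.7]
gripper_width: 45.8
```

Run:
```python
from h import *
f=grab_frame("side");g=grab_frame("top")
import pickle;pickle.dump({"side":f,"top":g},open("f1.pkl","wb"))
crop(f,(245,185),100,80,7,"s3");crop(g,(225,165),80,80,7,"t3");s=sensors.state();print(s["ee_pos"],s["force"])
for n,p in(("s",f),("t",g)):
  for l in("dial","needle_tip","zero_mark"): print(n,l,[(d["point"],round(d["conf"],2)) for d in finder.spot_point(p,l)])
```

```text
[461.82477539 256.60673354 207.02023674] [-0.51454936  0.04552642  0.39469838]
s dial [([218.7, 102.1], 0.7), ([256.0, 154.3], 0.62), ([224.4, 198.1], 0.17)]
s needle_tip []
s zero_mark [([206.0, 108.0], 0.89), ([249.1, 157.1], 0.76), ([326.8, 211.5], 0.24)]
t dial [([129.4, 96.9], 0.87), ([227.9, 145.0], 0.73)]
t needle_tip [([292.6, 123.6], 0.7), ([221.1, 151.6], 0.45), ([120.8, 111.4], 0.35)]
t zero_mark [([119.4, 112.1], 0.98), ([232.3, 156.8], 0.77)]
```

View pics/s3.png

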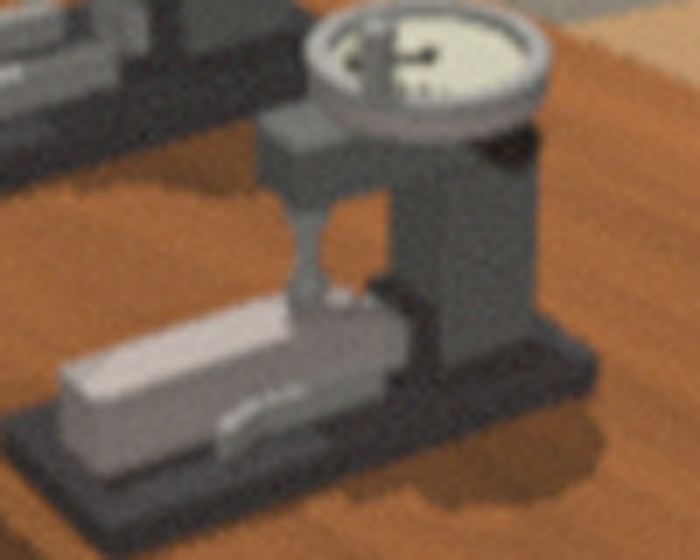

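View pics/t3.png

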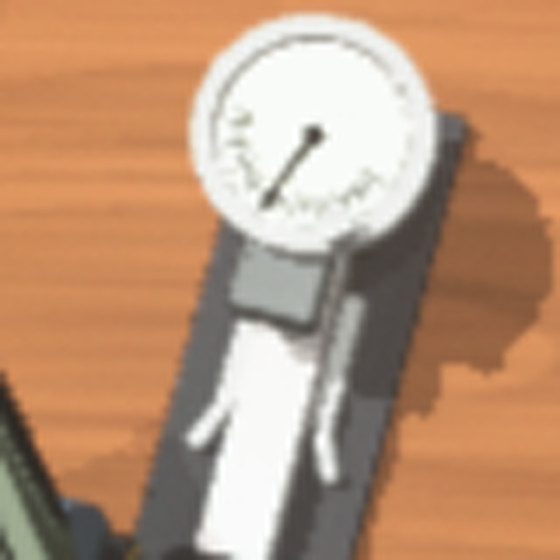

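Run:
```python
from fit import *
import pickle
F=pickle.load(open("f1.pkl","rb"));g=F["top"];f=F["side"]
np.set_printoptions(precision=2,suppress=True)
R,_=cv2.Rodrigues(g["rvec"]);print("cam",-R.T@g["tvec"]);R,_=cv2.Rodrigues(f["rvec"]);print("camS",-R.T@f["tvec"])
T=lambda x,y:np.array([185+x/7-.5,125+y/7-.5]);S=lambda x,y:np.array([195+x/7-.5,145+y/7-.5])
p=[612.22,175.35,np.radians(-12.1)]
for z in(141,144):
  c=atz(g,T(314,133),z);t=atz(g,T(268,205),z);d=t-c;print(z,c,np.linalg.norm(d),"needle ang",np.degrees(np.arctan2(-d[1],-d[0])),)
print("dial tri",tri(g,T(314,133),f,S(430,55)), "expected",pose(p,[(55,0,141)]))
def tab(th,dz=1.5):
  P=[]
  for r in(36,48):
    for t in(-5,5):
      for z in(144,174):
        # clockwise from -x: direction angle pi-th
        a=np.pi-th;u=np.array([np.cos(a),np.sin(a)]);v=np.array([-u[1],u[0]])
        q=np.array([55,0])+r*u+t*v;P.append((*q,z+dz))
  return pose(p,P)
for th in(-.9,-.7,-.5):
  crop(g,(225,165),80,80,7,f"t3_{th}",proj(g,tab(th)));crop(f,(245,165),80,60,8,f"s3_{th}",proj(f,tab(th)))
import glob
cv2.imwrite("pics/mix.png",cv2.resize(np.vstack([np.hstack([cv2.imread(f"pics/t3_{t}.png")[0:420] for t in(-.9,-.7,-.5)]),np.hstack([cv2.resize(cv2.imread(f"pics/s3_{t}.png"),(560,420)) for t in(-.9,-.7,-.5)])]),None,fx=.47,fy=.6))
```

```text
cam [ 362.73   79.2  1290.6 ]
camS [-160.61 -605.93  709.64]
141 [667.85 163.51 141.  ] 32.99622466612621 needle ang -29.50424244823126
144 [667.05 163.29 144.  ] 32.91011758106393 needle ang -29.50424244823116
dial tri (array([665.89, 163.33, 147.19]), np.float64(0.8216197076466333)) expected [[666.   163.82 141.  ]]
```

View pics/mix.png

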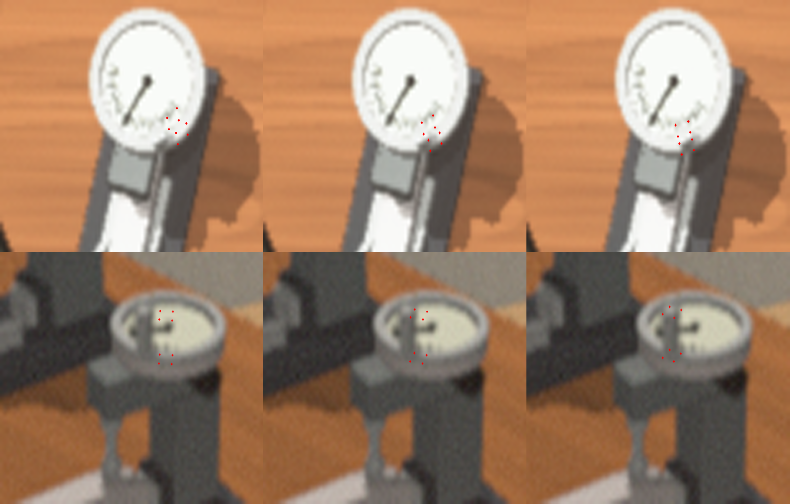

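```bash
cat > tab.py <<'E'
from fit import *
p=[612.22,175.35,np.radians(-12.1)]
D=np.array([666.2,163.6])
def tab(th,dz=2,D=D):
  P=[]
  for r in(36,48):
    for t in(-5,5):
      for z in(144,174):
        a=np.pi-th;u=np.array([np.cos(a),np.sin(a)]);v=np.array([-u[1],u[0]])
        P.append((*(r*u+t*v),z+dz))
  return pose([*D,p[2]],P)
E
python3 - <<'E'
from tab import *
import pickle
F=pickle.load(open("f1.pkl","rb"));g=F["top"];f=F["side"]
A=[];B=[]
for th in(-.4,-.2):
  crop(g,(228,152),36,30,11,f"a{th}",proj(g,tab(th)));crop(f,(252,158),36,30,11,f"b{th}",proj(f,tab(th)))
  A.append(np.vstack([cv2.imread(f"pics/a{th}.png"),cv2.imread(f"pics/b{th}.png")]))
cv2.imwrite("pics/mix2.png",cv2.resize(np.hstack(A),None,fx=.9,fy=.9))
E
```

```text
(no output)
```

View pics/mix2.png

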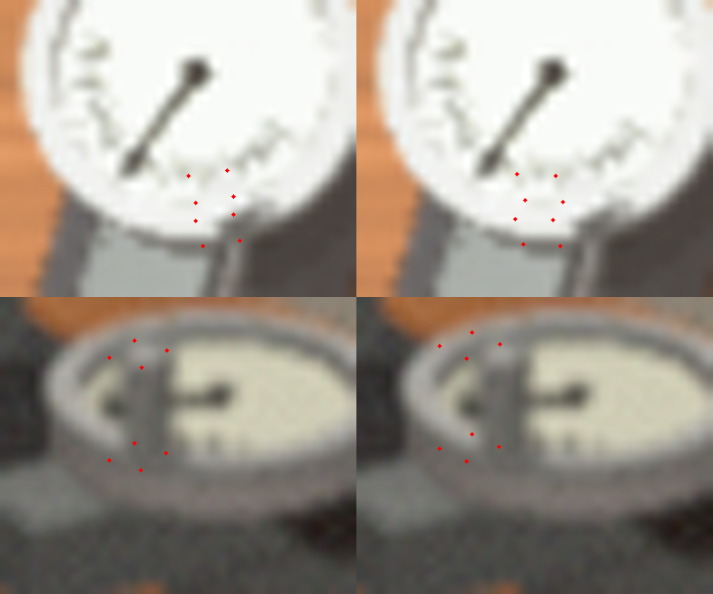

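Run:
```python
from tab import *
import pickle
F=pickle.load(open("f1.pkl","rb"));g=F["top"];f=F["side"]
A=[]
for th in(-.5,-.6):
  crop(g,(228,152),36,30,11,f"a{th}",proj(g,tab(th)));crop(f,(252,158),36,30,11,f"b{th}",proj(f,tab(th)))
  A.append(np.vstack([cv2.imread(f"pics/a{th}.png"),cv2.imread(f"pics/b{th}.png")]))
cv2.imwrite("pics/mix3.png",cv2.resize(np.hstack(A),None,fx=.9,fy=.9))
for th in(-.5,-.55): P=tab(th);print(th,P[:,:2].mean(0))
```

```text
-0.5 [625.93955557 151.6377003 ]
-0.55 [626.58773644 149.64046649]
```

View pics/mix3.png

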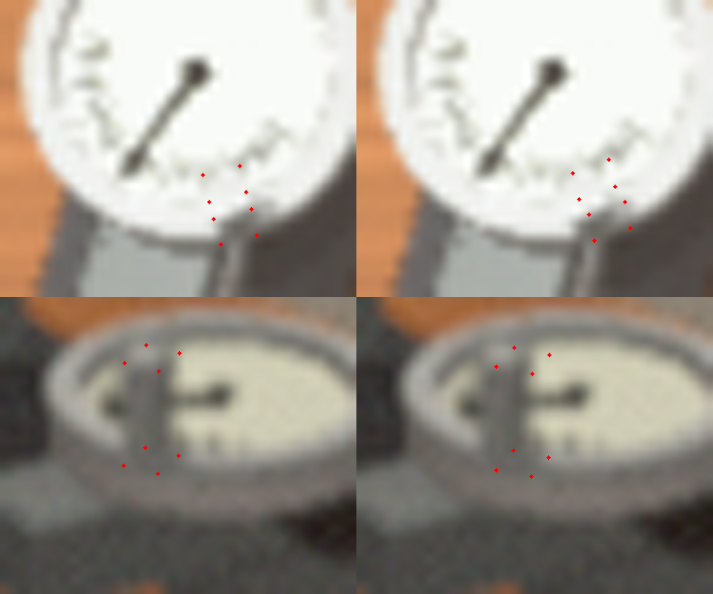

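Request:
{"method": "play_rows", "body": {"motion": [[0.02,-0.013,0,0.08,0.5],[0.05,-0.032,0,0.18,0.5],[0.08,-0.051,0,0.28,0.5],[0.11,-0.071,0,0.38,0.5],[0.14,-0.09,0,0.48,0.5],[0.16,-0.1025,0,0.52,0.5],[0.1645,-0.1055,0,0.52,0.5],[0.1645,-0.1055,0,0.52,0.5]], "squeeze": 5}}

```text
time_s: 14.35
ee_pos: [628.2, 146.2, 204.0]
ee_rot: [172.2, 89.9, -170.3]
force: [-0.6, 0.9, -0.1]
gripper_width: 45.6
```

Run:
```python
from tab import *
g=grab_frame("side");s=sensors.state();print(s["ee_pos"],s["ee_rot"],s["gripper_width"])
crop(g,(250,140),90,80,7,"s4",proj(g,[(626.2,151,144),(626.2,151,175)]))
```

```text
[626.92115235 147.28276295 204.26827576] [157.86697003  89.88209544 175.37335479] 45.97192163795735
```

View pics/s4.png

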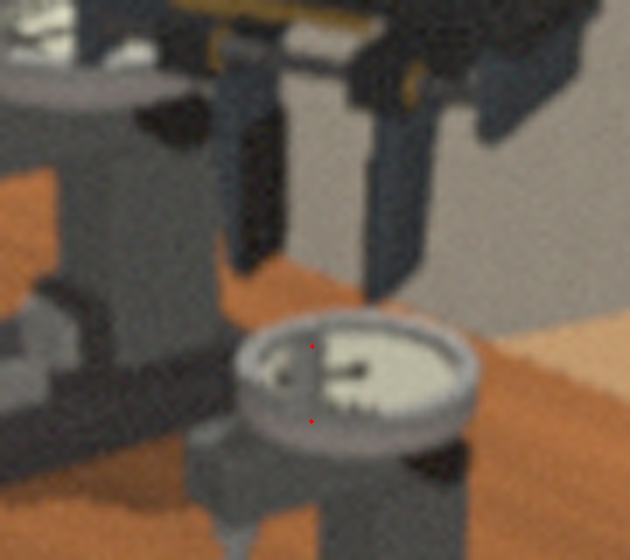

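Request:
{"method": "play_rows", "body": {"motion": [[-0.0005,0.0035,0,0,0.5],[-0.0005,0.0035,-0.01,0,0.5],[-0.0005,0.0035,-0.02,0,0.5],[-0.0005,0.0035,-0.03,0,0.5],[-0.0005,0.0035,-0.04,0,0.5],[-0.0005,0.0035,-0.046,0,0.5],[-0.0005,0.0035,-0.046,0,0.5],[-0.0005,0.0035,-0.046,0,0.3]]}}

```text
time_s: 15.07
ee_pos: [626.4, 151.6, 158.4]
ee_rot: [170.3, 89.9, -172.1]
force: [-0.6, -1.2, -0.4]
gripper_width: 41.6
```

Request:
{"method": "play_rows", "body": {"motion": [[0,0,0,0,0.2],[0,0,0,0,0.15],[0,0,0,0,0.1],[0,0,0,0,0.05],[0,0,0,0,0.05],[0,0,0,0,0.05],[0,0,0,0,0.05],[0,0,0,0,0.05]]}}

```text
time_s: 15.73
ee_pos: [626.7, 151.7, 159.4]
ee_rot: [26.8, 90.0, 44.4]
force: [-0.4, 0.2, 1.9]
gripper_width: 10.2
```

Run:
```python
from tab import *
g=grab_frame("side");s=sensors.state();print(s["ee_pos"],s["ee_rot"],s["gripper_width"],s["force"])
crop(g,(250,150),90,80,7,"s5")
```

```text
[626.74449482 151.7015415  159.39469811] [23.78920525 89.97080459 41.44602839] 10.259685202998245 [-0.53330512  0.20708388  1.98737023]
```

View pics/s5.png

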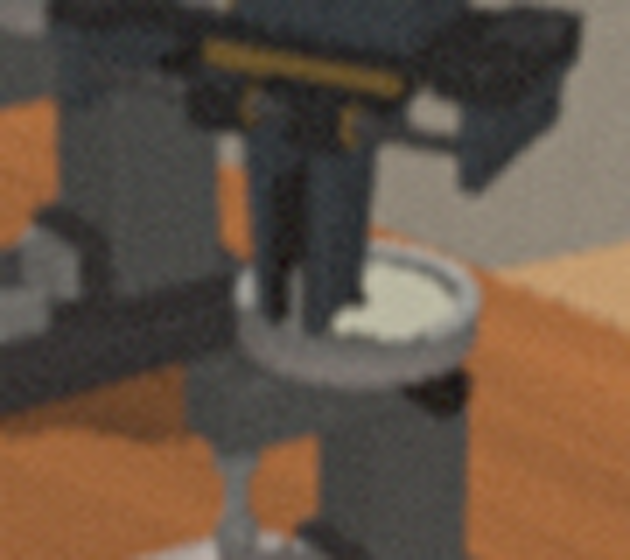

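Request:
{"method": "play_rows", "body": {"motion": [[-0.0006,0.0019,0,-0.048,0.05],[-0.001,0.004,0,-0.1,0.05],[-0.0014,0.0061,0,-0.153,0.05],[-0.0016,0.0083,0,-0.205,0.05],[-0.0018,0.0104,0,-0.257,0.05],[-0.0018,0.0126,0,-0.31,0.05],[-0.0017,0.0148,0,-0.362,0.05],[-0.0015,0.017,0,-0.4145,0.05]]}}

```text
time_s: 16.45
ee_pos: [625.1, 168.3, 159.4]
ee_rot: [-69.3, 90.0, -75.6]
force: [0.2, -0.3, 3.0]
gripper_width: 9.8
```

Request:
{"method": "play_rows", "body": {"motion": [[0.0003,0.0023,0,-0.056,0.05],[0.0008,0.0046,0,-0.112,0.05],[0.0014,0.0068,0,-0.168,0.05],[0.0021,0.009,0,-0.223,0.05],[0.003,0.0111,0,-0.28,0.05],[0.004,0.0132,0,-0.335,0.05],[0.005,0.0153,0,-0.393,0.05],[0.005,0.0153,0,-0.393,0.05]]}}

```text
time_s: 17.12
ee_pos: [630.2, 183.9, 159.4]
ee_rot: [-39.3, 90.0, -68.0]
force: [-0.5, -0.1, 3.1]
gripper_width: 9.8
```

Run:
```python
from tab import *
s=sensors.state();print(s["ee_pos"],s["ee_rot"],s["gripper_width"],s["force"])
d=s["ee_pos"][:2]-D;print(np.linalg.norm(d),np.degrees(np.arctan2(-d[1],-d[0])))
```

```text
[630.15774465 183.92909984 159.37130111] [-39.34078461  89.98853024 -67.9922519 ] 9.835991698373137 [-0.52230063 -0.07186826  3.14706831]
41.38014585952143 -29.4245273115943
```

Request:
{"method": "play_rows", "body": {"motion": [[0,0,0,0,0.3],[0,0,0,0,0.3],[0,0,0,0,0.3],[0,0,0.01,0,0.3],[0,0,0.03,0,0.3],[0,0,0.05,0,0.4],[-0.03,0.015,0.06,0,0.5],[-0.06,0.03,0.06,0,0.6]], "squeeze": 30}}

```text
time_s: 17.78
ee_pos: [572.0, 214.1, 222.2]
ee_rot: [49.0, 89.6, 20.3]
force: [-0.6, 0.4, 0.4]
gripper_width: 44.5
```

Request:
{"method": "play_rows", "body": {"motion": [[-0.03,0.01,0,0.05,0.7],[-0.06,0.02,0,0.1,0.7],[-0.09,0.03,0,0.15,0.7],[-0.12,0.04,0,0.2,0.7],[-0.13,0.045,0,0.28,0.7],[-0.13,0.05,0,0.28,0.7],[-0.13,0.05,0,0.28,0.7],[-0.13,0.05,0,0.28,0.7]]}}

```text
time_s: 18.45
ee_pos: [441.3, 264.1, 219.5]
ee_rot: [29.2, 89.9, 16.6]
force: [0.4, -0.2, 0.2]
gripper_width: 63.7
```

Run:
```python
from tab import *
import pickle
f=grab_frame("side");g=grab_frame("top");s=sensors.state();print(s["ee_pos"],s["ee_rot"],s["gripper_width"])
pickle.dump({"side":f,"top":g},open("f2.pkl","wb"))
a=crop(g,(228,150),44,44,13,"t6");b=crop(f,(252,158),44,36,14,"s6");print(a,b)
for n,p in(("s",f),("t",g)):
  for l in("dial","needle_tip","zero_mark"): print(n,l,[(d["point"],round(d["conf"],2)) for d in finder.spot_point(p,l)])
```

```text
[441.31806492 263.68617191 219.06061564] [12.51731185 89.97307835 -0.14933651] 64.06720398137631
(206, 128) (230, 140)
s dial [([254.5, 155.0], 0.7), ([216.4, 101.6], 0.62), ([354.7, 238.6], 0.2)]
s needle_tip []
s zero_mark [([205.1, 106.1], 0.7), ([243.9, 153.3], 0.52)]
t dial [([126.7, 98.9], 0.78), ([230.2, 146.0], 0.59)]
t needle_tip [([220.5, 155.8], 0.52), ([121.0, 111.2], 0.51)]
t zero_mark [([117.4, 111.0], 0.9), ([222.9, 155.6], 0.52)]
```

View pics/t6.png

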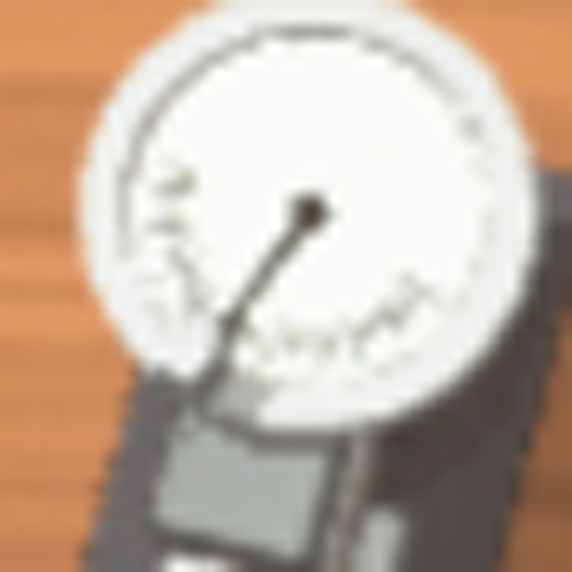

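View pics/s6.png

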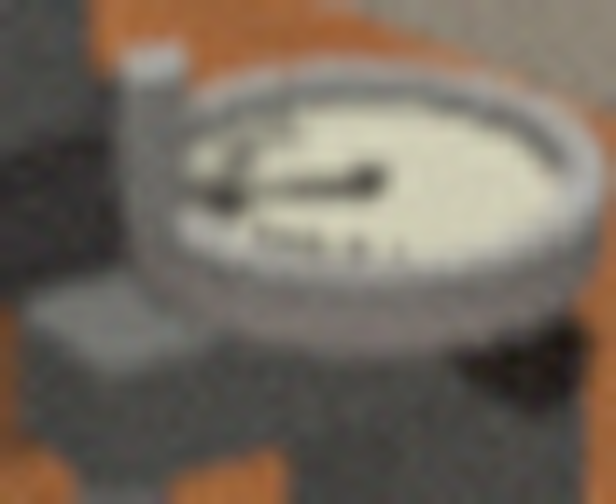

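Run:
```python
from tab import *
import pickle
F=pickle.load(open("f2.pkl","rb"));g=F["top"];f=F["side"]
A=[]
for th in(.2,.3,.4):
  u=np.pi-th
  m=pose([*D,p[2]],[(34*np.cos(u),34*np.sin(u),146)])
  crop(g,(228,152),30,30,9,"a",np.vstack([proj(g,tab(th)),proj(g,m)]));crop(f,(248,157),30,30,9,"b",np.vstack([proj(f,tab(th)),proj(f,m)]))
  A.append(np.vstack([cv2.imread("pics/a.png"),cv2.imread("pics/b.png")]))
cv2.imwrite("pics/mix4.png",cv2.resize(np.hstack(A),None,fx=.97,fy=.97))
```

```text
(no output)
```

View pics/mix4.png

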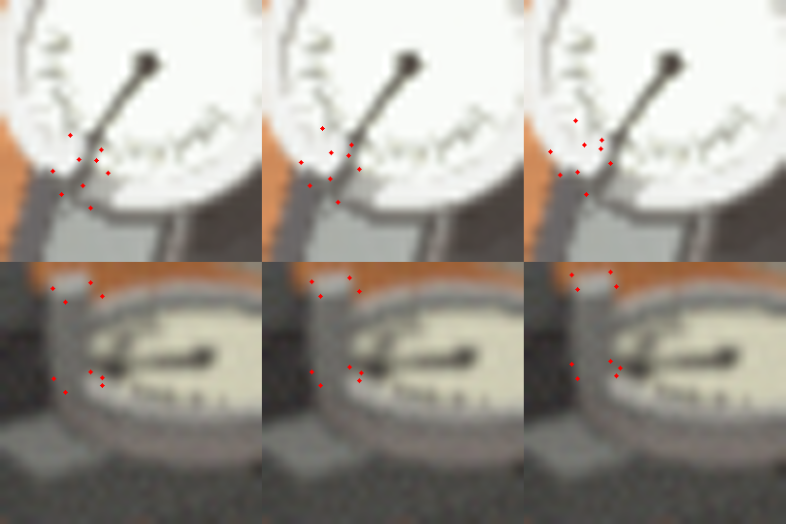

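Run:
```python
from tab import *
import pickle
for n in("f0","f1","f2"):
  g=pickle.load(open(n+".pkl","rb"))["top"]
  gray=cv2.cvtColor(g["img"],cv2.COLOR_BGR2GRAY).astype(float)
  z=143
  # sample polar about hub in world plane
  best=[]
  c=atz(g,(185+314/7-.5,125+133/7-.5),z)
  # refine hub: darkest blob
  ys,xs=np.mgrid[138:151,222:238];w=np.clip(150-gray[138:151,222:238],0,None)
  m=(np.hypot(xs-229.4,ys-143.5)<2.6);w=w*m
  hub=np.array([(xs*w).sum(),(ys*w).sum()])/w.sum();c=atz(g,hub,z)
  A=np.radians(np.arange(-70,30,.5));sc=[]
  for a in A:
    P=[(c[0]-r*np.cos(a),c[1]-r*np.sin(a),z) for r in np.arange(9,24,1.)]
    uv=proj(g,P).astype(np.float32)
    sc.append(cv2.remap(gray.astype(np.float32),uv[:,0],uv[:,1],cv2.INTER_CUBIC).mean())
  sc=np.array(sc);i=sc.argmin();k=np.where((sc<(sc.min()+np.median(sc))/2)&(abs(np.arange(len(sc))-i)<25))[0]
  wt=np.median(sc)-sc[k];print(n,hub,c,"min",np.degrees(A[i]),"centroid",np.degrees((A[k]*wt).sum()/wt.sum()))
```

```text
f0 [229.332 144.048] [665.8115413  163.37142962 143.        ] min -13.0 centroid -13.224630321335557
f1 [229.34529148 143.95964126] [666.05471397 163.34621244 143.        ] min -33.5 centroid -33.49961113423673
f2 [229.34841629 143.9638009 ] [666.04360942 163.33743242 143.        ] min -33.5 centroid -33.537966059588044
```

Request:
{"method": "play_rows", "body": {"motion": [[0.03,-0.013,0,-0.05,0.4],[0.065,-0.027,0,-0.1,0.4],[0.1,-0.042,0,-0.15,0.4],[0.135,-0.057,0,-0.2,0.4],[0.165,-0.07,0,-0.25,0.4],[0.185,-0.078,0,-0.28,0.4],[0.189,-0.08,0,-0.28,0.4],[0.189,-0.08,0,-0.28,0.4]], "squeeze": 5}}

```text
time_s: 19.52
ee_pos: [630.0, 183.0, 218.1]
ee_rot: [-143.5, 89.9, -172.2]
force: [0.6, -0.2, -0.2]
gripper_width: 36.6
```

Request:
{"method": "play_rows", "body": {"motion": [[0,0,0,0,0.4],[0,0,0,0,0.4],[0,0,0,0,0.4],[0,0,0,0,0.4],[0,0,0,0,0.4],[0,0,0,0,0.4],[0,0,0,0,0.4],[0,0,0,0,0.4]]}}

```text
time_s: 20.18
ee_pos: [629.0, 184.0, 219.1]
ee_rot: [80.1, 90.0, 51.5]
force: [-0.8, 0.6, 0.3]
gripper_width: 36.5
```

Request:
{"method": "play_rows", "body": {"motion": [[0.001,0,-0.012,0,0.4],[0.001,0,-0.025,0,0.4],[0.001,0,-0.04,0,0.4],[0.001,0,-0.052,0,0.4],[0.001,0,-0.059,0,0.4],[0.001,0,-0.059,0,0.3],[0.001,0,-0.059,0,0.2],[0.001,0,-0.059,0,0.1]]}}

```text
time_s: 20.85
ee_pos: [630.7, 184.1, 161.0]
ee_rot: [46.6, 89.9, 18.0]
force: [0.1, 0.3, -0.7]
gripper_width: 19.2
```

Request:
{"method": "play_rows", "body": {"motion": [[0,0,0,0,0.05],[0,0,0,0,0.05],[0,0,0,0,0.05],[0,0,0,0,0.05],[0.0005,0.0008,0,-0.02,0.05],[0.001,0.0016,0,-0.04,0.05],[0.0015,0.0023,0,-0.06,0.05],[0.002,0.003,0,-0.08,0.05]]}}

```text
time_s: 21.52
ee_pos: [632.3, 186.6, 161.0]
ee_rot: [9.6, 89.9, -23.7]
force: [-1.2, -2.0, 4.7]
gripper_width: 10.2
```

Request:
{"method": "play_rows", "body": {"motion": [[0,0,0,0,0.05],[0,0,0,0,0.05],[0,0,0,0,0.3],[0,0,0,0,0.3],[0,0,0,0,0.3],[0,0,0.02,0,0.3],[0,0,0.045,0,0.3],[-0.01,0.005,0.06,0,0.4]]}}

```text
time_s: 22.18
ee_pos: [623.8, 191.6, 221.4]
ee_rot: [39.5, 89.8, 6.2]
force: [0.9, 0.3, 1.2]
gripper_width: 31.5
```

Request:
{"method": "play_rows", "body": {"motion": [[-0.04,0.01,0,0.05,0.7],[-0.08,0.02,0,0.1,0.7],[-0.12,0.03,0,0.18,0.8],[-0.15,0.05,0,0.26,0.8],[-0.17,0.06,0,0.34,0.8],[-0.18,0.07,0,0.37,0.8],[-0.18,0.07,0,0.37,0.8],[-0.18,0.07,0,0.37,0.8]], "squeeze": 35}}

```text
time_s: 22.85
ee_pos: [441.5, 262.3, 220.3]
ee_rot: [27.7, 90.0, 15.7]
force: [-0.6, -0.7, -0.0]
gripper_width: 72.9
```

Run:
```python
from tab import *
import pickle
f=grab_frame("side");g=grab_frame("top");s=sensors.state();print(s["ee_pos"],s["ee_rot"],s["gripper_width"])
pickle.dump({"side":f,"top":g},open("f3.pkl","wb"))
A=[]
p[2]=np.radians(-13)
for th in(.25,.35,.45):
  u=np.pi-th
  crop(g,(228,152),30,30,9,"a",proj(g,tab(th)));crop(f,(248,157),30,30,9,"b",proj(f,tab(th)))
  A.append(np.vstack([cv2.imread("pics/a.png"),cv2.imread("pics/b.png")]))
cv2.imwrite("pics/mix5.png",cv2.resize(np.hstack(A),None,fx=.97,fy=.97))
crop(g,(228,150),44,44,13,"t7")
```

```text
[442.57992911 261.66145099 220.04257419] [ 2.07098565 89.97330834 -9.96811777] 73.00092881941555
```

View pics/mix5.png

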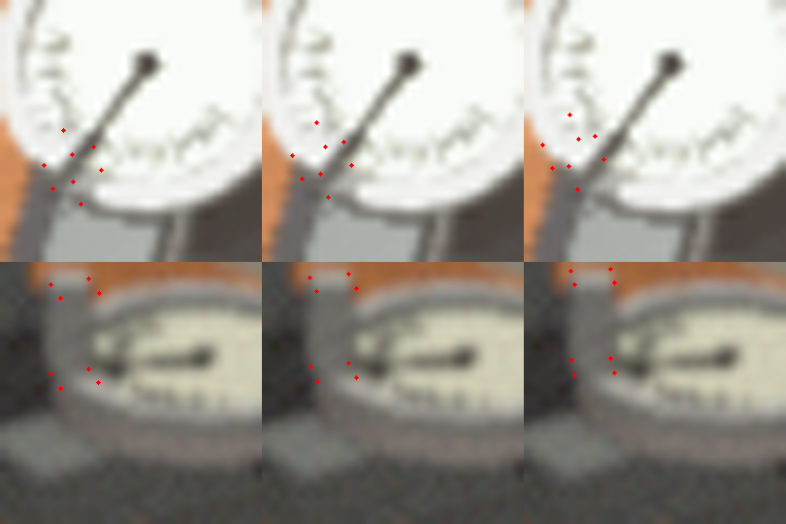

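View pics/t7.png

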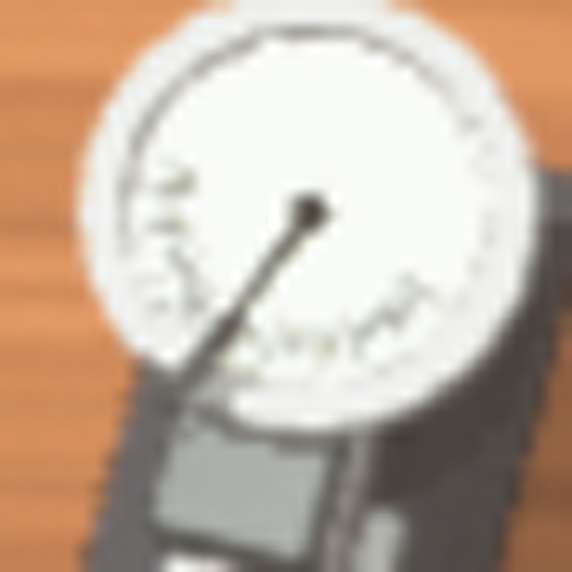

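Request:
{"method": "play_rows", "body": {"motion": [[0.02,-0.015,-0.02,0,0.8],[0.04,-0.031,-0.05,0,0.8],[0.06,-0.046,-0.08,0,0.8],[0.08,-0.062,-0.11,0,0.8],[0.0885,-0.0682,-0.135,0,0.8],[0.0885,-0.0682,-0.15,0,0.8],[0.0885,-0.0682,-0.15,0,0.8],[0.0885,-0.0682,-0.15,0,0.8]]}}

```text
time_s: 23.62
ee_pos: [530.8, 192.8, 69.2]
ee_rot: [-150.5, 89.9, -162.6]
force: [-0.7, 0.0, 0.6]
gripper_width: 72.9
```

Request:
{"method": "play_rows", "body": {"motion": [[0,0,-0.015,0,0.8],[0,0,-0.03,0,0.8],[0,0,-0.043,0,0.8],[0,0,-0.043,0,0.6],[0,0,-0.043,0,0.4],[0,0,-0.043,0,0.2],[0,0,-0.043,0,0.2],[0,0,-0.043,0,0.2]]}}

```text
time_s: 24.28
ee_pos: [531.4, 194.0, 28.3]
ee_rot: [33.1, 89.9, 21.1]
force: [0.5, -0.5, 0.1]
gripper_width: 42.6
```

Request:
{"method": "play_rows", "body": {"motion": [[0,0,0,0,0.2],[0,0,0,0,0.2],[-0.002,0.0004,0,0,0.2],[-0.005,0.001,0,0,0.2],[-0.008,0.0017,0,0,0.2],[-0.012,0.0025,0,0,0.2],[-0.016,0.0034,0,0,0.2],[-0.02,0.0043,0,0,0.2]]}}

```text
time_s: 24.95
ee_pos: [510.8, 198.3, 27.5]
ee_rot: [33.1, 89.9, 21.1]
force: [3.0, -1.5, 2.4]
gripper_width: 28.1
```

Request:
{"method": "play_rows", "body": {"motion": [[-0.008,0.0017,0,0,0.2],[-0.018,0.0038,0,0,0.2],[-0.028,0.006,0,0,0.2],[-0.038,0.008,0,0,0.2],[-0.048,0.01,0,0,0.2],[-0.06,0.0125,0,0,0.2],[-0.062,0.013,0.01,0,0.2],[-0.062,0.013,0.02,0,0.2]]}}

```text
time_s: 25.62
ee_pos: [443.9, 210.1, 46.0]
ee_rot: [-150.3, 89.5, -162.3]
force: [0.2, -0.5, -3.1]
gripper_width: 27.9
```

Request:
{"method": "play_rows", "body": {"motion": [[0,-0.005,0.02,0,0.2],[0,-0.02,0.04,0.03,0.2],[0.005,-0.05,0.06,0.06,0.2],[0.01,-0.085,0.07,0.1,0.2],[0.015,-0.12,0.07,0.14,0.2],[0.02,-0.155,0.07,0.18,0.2],[0.025,-0.19,0.07,0.22,0.2],[0.03,-0.22,0.07,0.26,0.2]]}}

```text
time_s: 26.28
ee_pos: [476.9, -10.8, 117.0]
ee_rot: [169.1, 89.8, 172.1]
force: [1.2, 0.2, -3.6]
gripper_width: 28.1
```

Run:
```python
from tab import *
f=grab_frame("side");s=sensors.state();print(s["ee_pos"],s["ee_rot"],s["gripper_width"],s["force"])
cv2.imwrite("pics/s8.png",f["img"])
```

```text
[478.39789847 -15.2648751  117.1106564 ] [-117.7792398    89.7615933  -114.81537265] 28.16572128924229 [ 1.80506798 -4.28015255 -2.40406403]
```

View pics/s8.png

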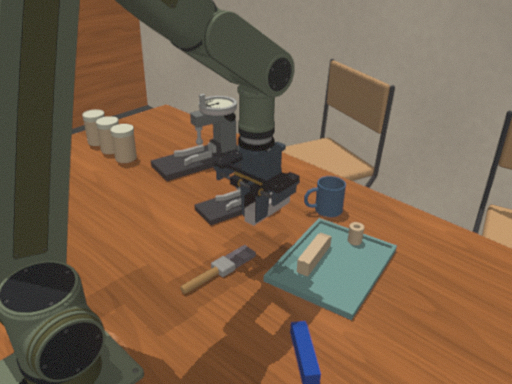

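Request:
{"method": "play_rows", "body": {"motion": [[0.005,-0.03,0,0.03,0.2],[0.012,-0.065,0,0.06,0.2],[0.02,-0.1,0,0.1,0.2],[0.035,-0.135,0,0.134,0.2],[0.05,-0.17,0,0.134,0.2],[0.059,-0.195,-0.01,0.134,0.2],[0.059,-0.2015,-0.03,0.134,0.2],[0.059,-0.2015,-0.05,0.134,0.2]]}}

```text
time_s: 27.0
ee_pos: [537.7, -212.5, 66.7]
ee_rot: [146.4, 90.0, 156.8]
force: [0.2, 0.7, -3.5]
gripper_width: 27.6
```

Run:
```python
from tab import *
f=grab_frame("side");s=sensors.state();print(s["ee_pos"],s["ee_rot"],s["gripper_width"],s["force"])
crop(f,(330,240),160,120,5,"s9")
```

```text
[ 534.09158836 -209.98361185   62.04788098] [144.35261083  89.39100406 154.78799277] 27.987987721565567 [-0.53503704  0.67666204 -6.03487755]
```

View pics/s9.png

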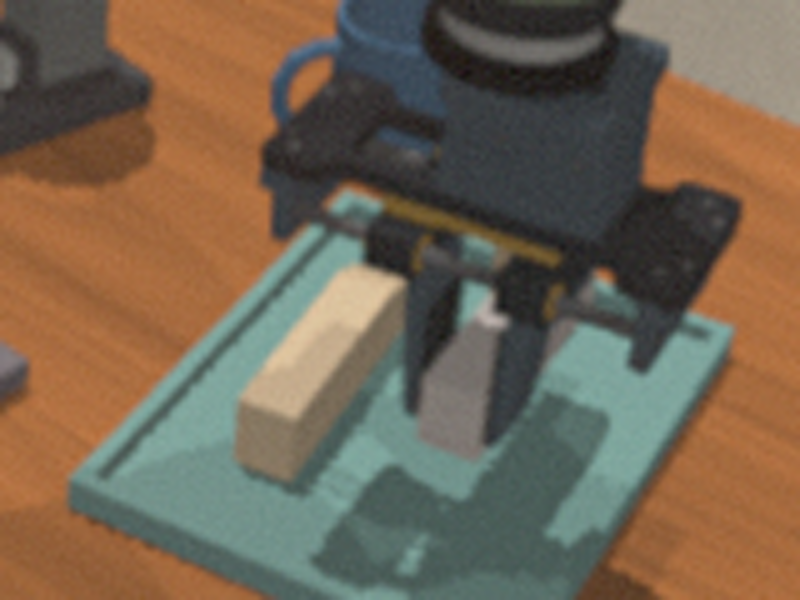

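Request:
{"method": "play_rows", "body": {"motion": [[0.001,-0.003,-0.008,0,0.2],[0.002,-0.006,-0.016,0,0.2],[0.002,-0.006,-0.024,0,0.2],[0.002,-0.006,-0.032,0,0.2],[0.002,-0.006,-0.036,0,0.2],[0.002,-0.006,-0.038,0,0.2],[0.002,-0.006,-0.04,0,0.2],[0.002,-0.006,-0.04,0,0.2]]}}

```text
time_s: 27.72
ee_pos: [539.7, -216.3, 27.0]
ee_rot: [109.6, 90.0, 120.2]
force: [0.4, 0.3, -2.0]
gripper_width: 27.7
```

Request:
{"method": "play_rows", "body": {"motion": [[0,0,-0.003,0,0.2],[0,0,-0.006,0,0.2],[0,0,-0.008,0,0.2],[0,0,-0.009,0,0.2],[0,0,-0.009,0,0.2],[0,0,-0.009,0,0.2],[0,0,-0.009,0,0.35],[0,0,-0.009,0,0.45]]}}

```text
time_s: 28.38
ee_pos: [540.4, -216.8, 18.7]
ee_rot: [-28.7, 89.9, -18.1]
force: [0.0, -0.1, 0.4]
gripper_width: 35.8
```

Request:
{"method": "play_rows", "body": {"motion": [[0,0,0,0,0.5],[0,0,0,0,0.5],[0,0,0,0,0.5],[0,0,0.01,0,0.5],[0,0,0.03,0,0.5],[0,0,0.06,0,0.6],[0,0.01,0.09,0,0.7],[0,0.03,0.1,0,0.7]]}}

```text
time_s: 29.05
ee_pos: [542.3, -188.7, 123.3]
ee_rot: [-34.9, 89.5, -24.5]
force: [0.9, -0.6, -0.2]
gripper_width: 62.3
```

Run:
```python
from tab import *
f=grab_frame("side");s=sensors.state();print(s["ee_pos"],s["ee_rot"],s["gripper_width"],s["force"])
crop(f,(330,240),160,120,5,"s10")
```

```text
[ 542.03795172 -184.32206163  123.69505039] [-12.77320843  89.52538018  -2.21779209] 63.37265453667279 [-0.58118648  3.56431384  1.00150458]
```

View pics/s10.png

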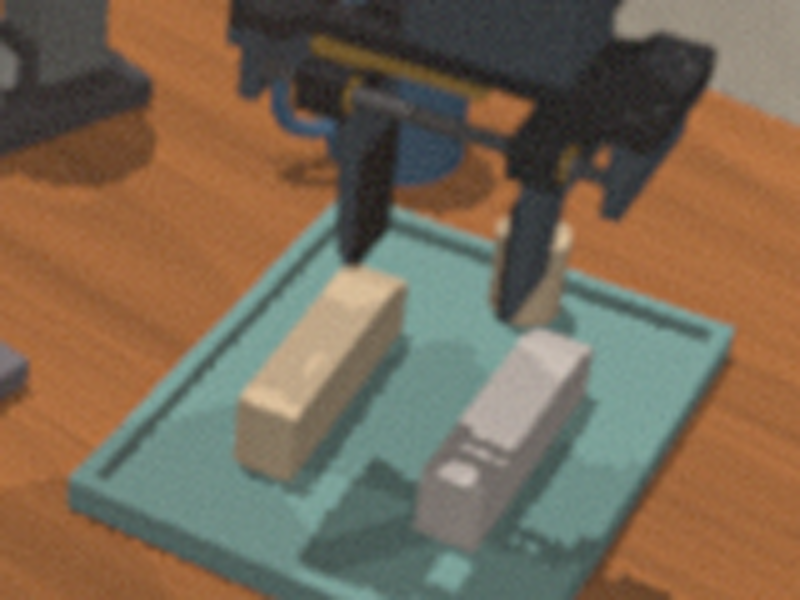

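Request:
{"method": "play_rows", "body": {"motion": [[-0.007,0.02,0,0.02,0.65],[-0.014,0.04,0,0.04,0.65],[-0.021,0.054,0,0.055,0.65],[-0.021,0.054,-0.02,0.055,0.65],[-0.021,0.054,-0.04,0.055,0.65],[-0.021,0.054,-0.055,0.055,0.65],[-0.021,0.054,-0.055,0.055,0.65],[-0.021,0.054,-0.055,0.055,0.65]], "squeeze": 35}}

```text
time_s: 29.77
ee_pos: [518.1, -132.4, 62.8]
ee_rot: [151.6, 89.9, 165.4]
force: [-0.4, -0.9, 0.3]
gripper_width: 59.1
```

Request:
{"method": "play_rows", "body": {"motion": [[0.001,0.001,-0.01,0,0.65],[0.002,0.0015,-0.025,0,0.65],[0.002,0.0015,-0.038,0,0.65],[0.002,0.0015,-0.0455,0,0.65],[0.002,0.0015,-0.0455,0,0.6],[0.002,0.0015,-0.0455,0,0.4],[0.002,0.0015,-0.0455,0,0.2],[0.002,0.0015,-0.0455,0,0.2]]}}

```text
time_s: 30.43
ee_pos: [521.4, -131.2, 18.4]
ee_rot: [-27.0, 89.9, -13.2]
force: [0.1, 0.4, -0.4]
gripper_width: 37.6
```

Request:
{"method": "play_rows", "body": {"motion": [[0,0,0,0,0.2],[0,0,0,0,0.2],[0,0,0,0,0.2],[0,0,0,0,0.2],[0,0,0.01,0,0.2],[0,0,0.03,0,0.2],[0,0,0.06,0,0.2],[0,0,0.1,0,0.2]]}}

```text
time_s: 31.1
ee_pos: [517.9, -130.4, 116.2]
ee_rot: [152.2, 89.5, 165.9]
force: [1.6, 0.1, -3.3]
gripper_width: 27.8
```

Run:
```python
from tab import *
f=grab_frame("side");s=sensors.state();print(s["ee_pos"],s["ee_rot"],s["gripper_width"],s["force"])
crop(f,(320,230),160,120,5,"s11")
```

```text
[ 523.77742997 -131.9212671   125.671086  ] [-30.0640546   89.42763402 -16.31454911] 27.726939782009616 [2.64969796e+00 3.12429034e-03 3.67536422e+00]
```

View pics/s11.png

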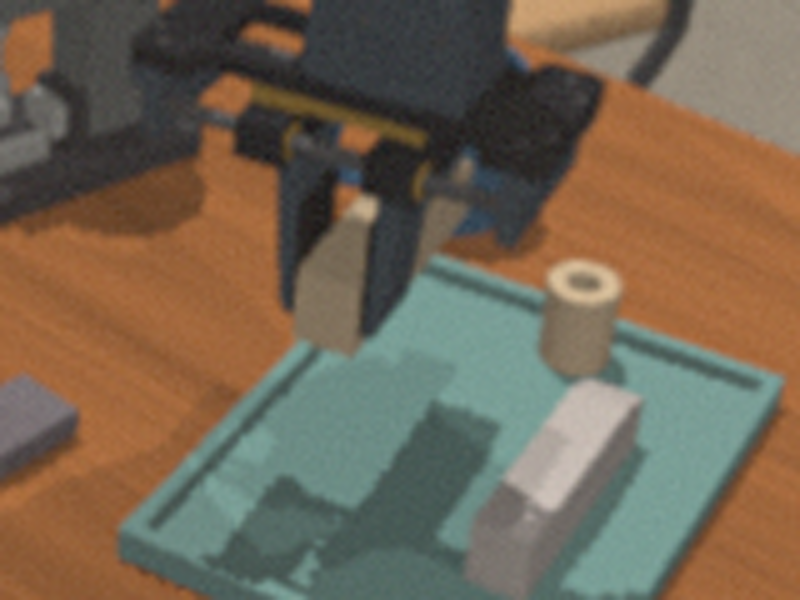

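Request:
{"method": "play_rows", "body": {"motion": [[-0.015,0.02,0,-0.03,0.2],[-0.03,0.045,0,-0.08,0.2],[-0.045,0.075,0,-0.13,0.2],[-0.058,0.105,0,-0.18,0.2],[-0.068,0.135,0,-0.23,0.2],[-0.075,0.165,0,-0.28,0.2],[-0.08,0.195,0,-0.33,0.2],[-0.083,0.225,0,-0.38,0.2]]}}

```text
time_s: 31.82
ee_pos: [436.1, 95.1, 117.6]
ee_rot: [-161.4, 89.9, -169.6]
force: [0.9, -0.6, -2.9]
gripper_width: 28.1
```

Request:
{"method": "play_rows", "body": {"motion": [[0,0.03,0,-0.03,0.2],[0,0.06,0,-0.06,0.2],[0,0.09,0,-0.078,0.2],[0,0.11,0,-0.078,0.2],[0,0.12,0,-0.078,0.2],[0,0.12,0,-0.078,0.2],[0,0.12,0,-0.078,0.2],[0,0.12,0,-0.078,0.2]]}}

```text
time_s: 32.48
ee_pos: [437.2, 212.7, 117.4]
ee_rot: [-120.6, 89.9, -133.1]
force: [0.7, 0.7, -3.3]
gripper_width: 27.8
```

Run:
```python
from tab import *
s=sensors.state();print(s["ee_pos"],s["ee_rot"],s["gripper_width"],s["force"])
```

```text
[437.24802472 212.69324684 117.35424518] [-120.55219542   89.91755883 -133.09435037] 27.785278380822206 [ 0.65831242  0.69728255 -3.27862676]
```

Request:
{"method": "play_rows", "body": {"motion": [[0,0.0015,-0.015,0,0.2],[0,0.0015,-0.035,0,0.2],[0,0.0015,-0.055,0,0.2],[0,0.0015,-0.07,0,0.2],[0,0.0015,-0.08,0,0.2],[0,0.0015,-0.083,0,0.2],[0,0.0015,-0.083,0,0.2],[0,0.0015,-0.083,0,0.2]]}}

```text
time_s: 33.15
ee_pos: [438.2, 214.9, 35.0]
ee_rot: [32.8, 90.0, 20.2]
force: [-0.5, -0.2, -3.0]
gripper_width: 28.1
```

Run:
```python
from tab import *
f=grab_frame("side");s=sensors.state();print(s["ee_pos"],s["ee_rot"],s["gripper_width"],s["force"])
crop(f,(225,185),140,100,5,"s12")
g=grab_frame("top");crop(g,(228,180),100,100,6,"t12")
```

```text
[438.37071841 215.2243638   35.32855054] [36.65515217 89.91107436 24.10272694] 27.792529995114126 [-0.26319935 -0.05363229 -2.85275033]
```

View pics/s12.png

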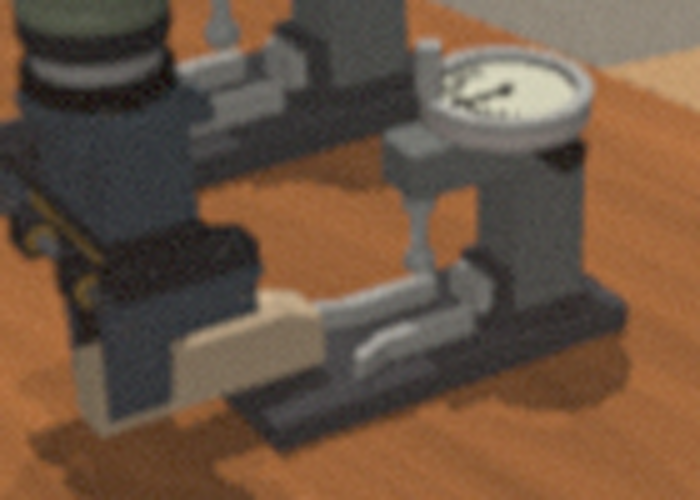

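View pics/t12.png

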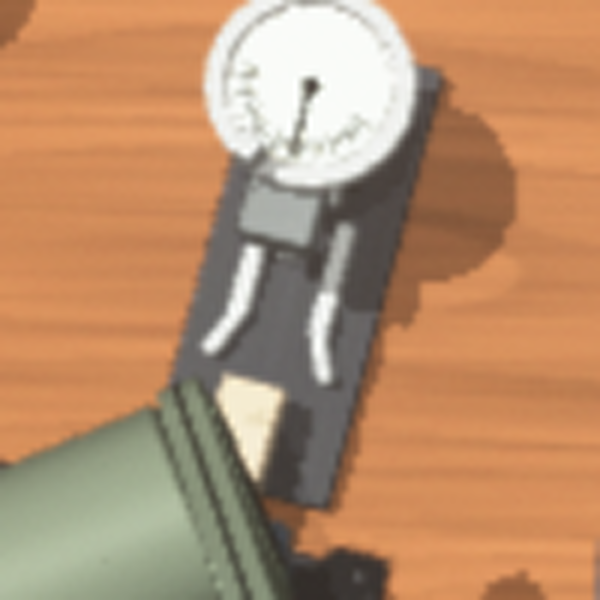

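Request:
{"method": "play_rows", "body": {"motion": [[0,-0.001,-0.003,0,0.2],[0,-0.0018,-0.005,0,0.2],[0,-0.0018,-0.006,0,0.2],[0,-0.0018,-0.0065,0,0.2],[0,-0.0018,-0.0065,0,0.2],[0,-0.0018,-0.0065,0,0.2],[0,-0.0018,-0.0065,0,0.2],[0,-0.0018,-0.0065,0,0.2]]}}

```text
time_s: 33.92
ee_pos: [437.5, 213.6, 28.2]
ee_rot: [-139.8, 90.0, -152.3]
force: [-1.6, -1.0, 1.6]
gripper_width: 27.9
```

Request:
{"method": "play_rows", "body": {"motion": [[0.004,-0.0009,0,0,0.2],[0.008,-0.0017,0,0,0.2],[0.012,-0.0026,0,0,0.2],[0.016,-0.0035,0,0,0.2],[0.02,-0.0043,0,0,0.2],[0.024,-0.0052,0,0,0.2],[0.028,-0.006,0,0,0.2],[0.032,-0.0069,0,0,0.2]]}}

```text
time_s: 34.58
ee_pos: [469.8, 206.8, 28.2]
ee_rot: [173.8, 90.0, 161.3]
force: [-5.3, 0.1, 5.2]
gripper_width: 27.9
```

Request:
{"method": "play_rows", "body": {"motion": [[0.004,-0.0009,0,0,0.2],[0.008,-0.0017,0,0,0.2],[0.012,-0.0026,0,0,0.2],[0.016,-0.0035,0,0,0.2],[0.02,-0.0043,0,0,0.2],[0.024,-0.0052,0,0,0.2],[0.028,-0.006,0,0,0.2],[0.032,-0.0069,0,0,0.2]]}}

```text
time_s: 35.25
ee_pos: [501.8, 199.8, 28.2]
ee_rot: [175.4, 90.0, 162.9]
force: [-5.5, 1.0, 4.7]
gripper_width: 27.9
```

Run:
```python
from tab import *
f=grab_frame("side");s=sensors.state();print(s["ee_pos"],s["ee_rot"],s["gripper_width"],s["force"])
crop(f,(235,185),120,90,6,"s13")
```

```text
[502.99914997 199.73972413  28.21978032] [24.4034191  89.92825062 11.88680527] 28.01904402761903 [-2.91834675 -0.03584184  5.23798189]
```

View pics/s13.png

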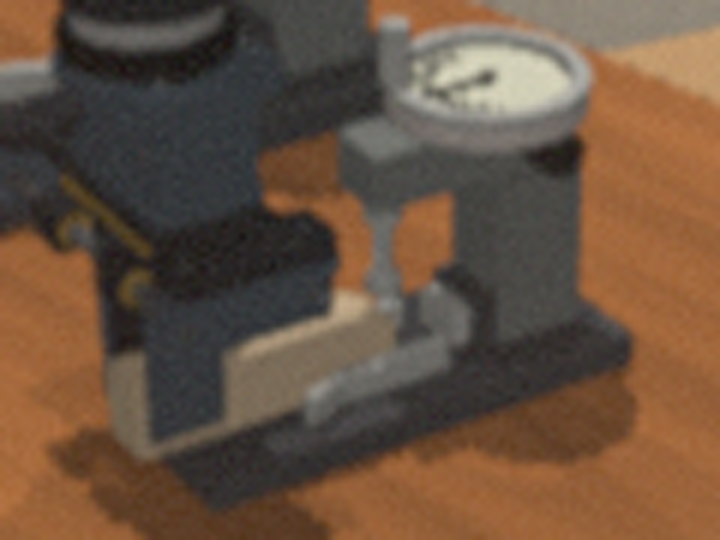

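Request:
{"method": "play_rows", "body": {"motion": [[0.0015,-0.0003,0,0,0.2],[0.003,-0.0006,0,0,0.2],[0.0045,-0.001,0,0,0.2],[0.006,-0.0013,0,0,0.2],[0.0075,-0.0016,0,0,0.2],[0.009,-0.0019,0,0,0.2],[0.0105,-0.0023,0,0,0.2],[0.012,-0.0026,0,0,0.2]]}}

```text
time_s: 35.97
ee_pos: [512.1, 197.5, 28.2]
ee_rot: [-174.0, 89.8, 173.4]
force: [-11.8, 4.1, 10.7]
gripper_width: 27.6
```

Request:
{"method": "play_rows", "body": {"motion": [[0.001,-0.0002,0,0,0.2],[0.002,-0.0004,0,0,0.2],[0.003,-0.0006,0,0,0.2],[0.004,-0.0009,0,0,0.2],[0.005,-0.0011,0,0,0.2],[0.006,-0.0013,0,0,0.2],[0.007,-0.0015,0,0,0.2],[0.007,-0.0015,0,0,0.2]]}}

```text
time_s: 36.63
ee_pos: [517.1, 195.9, 28.2]
ee_rot: [-166.3, 89.6, -178.9]
force: [-12.9, 3.5, 11.5]
gripper_width: 28.3
```

Request:
{"method": "play_rows", "body": {"motion": [[0.001,-0.0002,0.0003,0,0.2],[0.002,-0.0004,0.0006,0,0.2],[0.003,-0.0006,0.001,0,0.2],[0.004,-0.0009,0.001,0,0.2],[0.005,-0.0011,0.001,0,0.2],[0.006,-0.0013,0.001,0,0.2],[0.006,-0.0013,0.001,0,0.2],[0.006,-0.0013,0.001,0,0.2]]}}

```text
time_s: 37.3
ee_pos: [524.6, 194.1, 28.2]
ee_rot: [-157.7, 89.7, -170.2]
force: [-7.4, 1.5, 1.5]
gripper_width: 27.6
```

Request:
{"method": "play_rows", "body": {"motion": [[0.0005,-0.0001,0.0003,0,0.2],[0.001,-0.0002,0.0005,0,0.2],[0.0015,-0.0003,0.0005,0,0.2],[0.002,-0.0004,0.0005,0,0.2],[0.0025,-0.0005,0.0005,0,0.2],[0.003,-0.0006,0.0005,0,0.2],[0.003,-0.0006,0.0005,0,0.2],[0.003,-0.0006,0.0005,0,0.2]]}}

```text
time_s: 37.97
ee_pos: [529.7, 193.7, 29.4]
ee_rot: [-94.6, 90.0, -107.1]
force: [-1.0, -0.7, -5.2]
gripper_width: 27.8
```

Request:
{"method": "play_rows", "body": {"motion": [[0,0,-0.0005,0,0.2],[0,0,-0.0009,0,0.2],[0,0,-0.0009,0,0.2],[0.0005,-0.0001,-0.0009,0,0.2],[0.001,-0.0002,-0.0009,0,0.2],[0.0015,-0.0003,-0.0009,0,0.2],[0.0015,-0.0003,-0.0009,0,0.2],[0.0015,-0.0003,-0.0009,0,0.2]]}}

```text
time_s: 38.63
ee_pos: [531.4, 193.7, 28.7]
ee_rot: [40.2, 90.0, 27.7]
force: [-1.1, -0.3, -5.8]
gripper_width: 27.8
```

Request:
{"method": "play_rows", "body": {"motion": [[0.0005,-0.0001,0,0,0.2],[0.001,-0.0002,0,0,0.2],[0.0015,-0.0003,0,0,0.2],[0.002,-0.0004,0,0,0.2],[0.002,-0.0004,0,0,0.2],[0.002,-0.0004,0,0,0.2],[0.002,-0.0004,0,0,0.2],[0.002,-0.0004,0,0,0.2]]}}

```text
time_s: 39.3
ee_pos: [532.1, 193.5, 28.7]
ee_rot: [-176.6, 89.9, 170.8]
force: [-5.0, 2.0, -3.0]
gripper_width: 27.6
```

Request:
{"method": "play_rows", "body": {"motion": [[0.0005,-0.0001,-0.0002,0,0.2],[0.001,-0.0002,-0.0004,0,0.2],[0.0015,-0.0003,-0.0005,0,0.2],[0.0015,-0.0003,-0.0005,0,0.2],[0.0015,-0.0003,-0.0005,0,0.2],[0.0015,-0.0003,-0.0005,0,0.2],[0.0015,-0.0003,-0.0005,0,0.2],[0.0015,-0.0003,-0.0005,0,0.2]]}}

```text
time_s: 39.97
ee_pos: [532.1, 193.4, 28.2]
ee_rot: [-172.5, 89.7, 175.0]
force: [-8.9, 3.2, -0.9]
gripper_width: 27.9
```

Request:
{"method": "play_rows", "body": {"motion": [[0.0005,-0.0001,0,0,0.2],[0.001,-0.0002,-0.0002,0,0.2],[0.001,-0.0002,-0.0003,0,0.2],[0.001,-0.0002,-0.0003,0,0.2],[0.001,-0.0002,-0.0003,0,0.2],[0.001,-0.0002,-0.0003,0,0.2],[0.001,-0.0002,-0.0003,0,0.2],[0.001,-0.0002,-0.0003,0,0.2]]}}

```text
time_s: 40.63
ee_pos: [532.1, 193.4, 28.2]
ee_rot: [-172.7, 89.6, 174.7]
force: [-12.5, 3.9, 4.0]
gripper_width: 27.7
```

Request:
{"method": "play_rows", "body": {"motion": [[-0.001,0.0002,0,0,0.2],[-0.0025,0.0005,0,0,0.2],[-0.003,0.0006,0,0,0.2],[-0.003,0.0006,0,0,0.2],[-0.003,0.0006,0,0,0.5],[-0.003,0.0006,0,0,0.7],[-0.003,0.0006,0,0,0.7],[-0.003,0.0006,0,0,0.7]]}}

```text
time_s: 41.3
ee_pos: [534.3, 193.5, 28.6]
ee_rot: [25.5, 89.8, 13.0]
force: [-0.4, -0.8, -0.0]
gripper_width: 51.3
```

Request:
{"method": "play_rows", "body": {"motion": [[0,0,0,0,0.7],[-0.005,0.001,0.02,0,0.7],[-0.015,0.003,0.05,0,0.7],[-0.03,0.01,0.09,0,0.7],[-0.05,0.02,0.13,0,0.7],[-0.07,0.04,0.17,0,0.7],[-0.09,0.06,0.19,0,0.7],[-0.11,0.08,0.19,0,0.7]]}}

```text
time_s: 41.97
ee_pos: [424.9, 275.2, 223.8]
ee_rot: [43.3, 89.3, 30.7]
force: [0.5, 0.6, 0.4]
gripper_width: 64.0
```

Request:
{"method": "play_rows", "body": {"motion": [[-0.02,0.02,0,0,0.7],[-0.04,0.05,0,0,0.7],[-0.05,0.07,0,0,0.7],[-0.05,0.08,0,0,0.7],[-0.05,0.08,0,0,0.7],[-0.05,0.08,0,0,0.7],[-0.05,0.08,0,0,0.7],[-0.05,0.08,0,0,0.7]]}}

```text
time_s: 42.63
ee_pos: [373.4, 352.2, 217.7]
ee_rot: [-77.5, 90.0, -90.1]
force: [0.3, -0.2, -0.4]
gripper_width: 63.7
```

Run:
```python
from tab import *
f=grab_frame("side");g=grab_frame("top");s=sensors.state();print(s["ee_pos"],s["time_s"],s["gripper_width"],s["force"])
crop(f,(240,185),130,90,6,"s14");crop(g,(226,170),80,100,6,"t14");cv2.imwrite("pics/all.png",f["img"])
import pickle;pickle.dump({"side":f,"top":g},open("f4.pkl","wb"))
```

```text
[373.22887702 352.38317938 217.82451501] 42.7333 64.04690023270832 [-0.12809415 -0.69714788 -0.74628442]
```

View pics/s14.png

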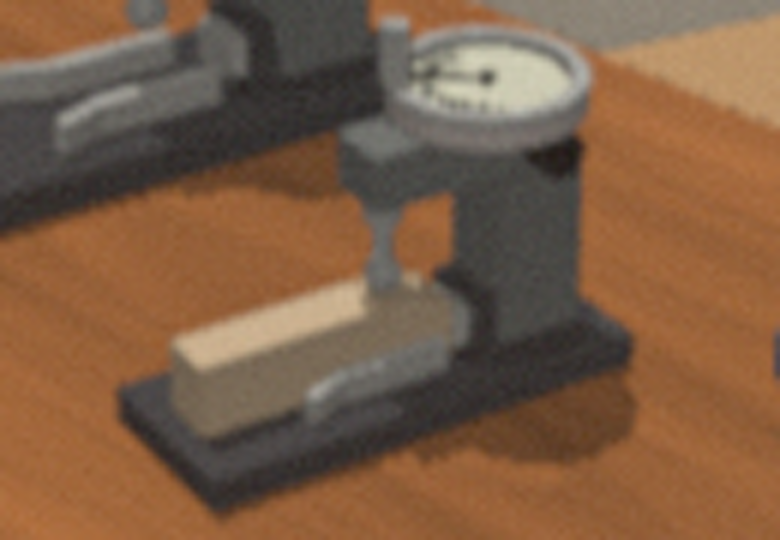

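View pics/t14.png

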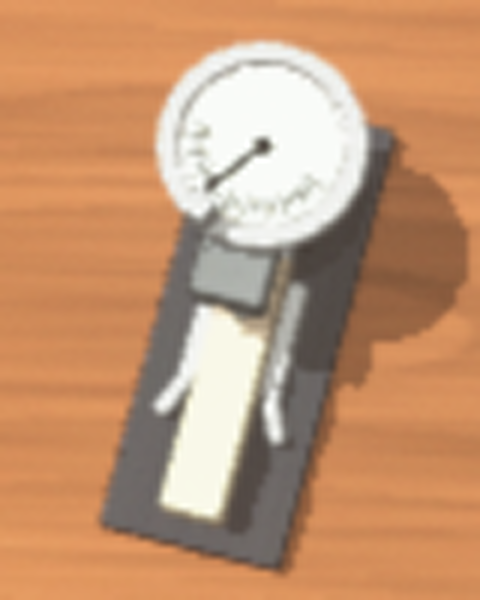

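View pics/all.png

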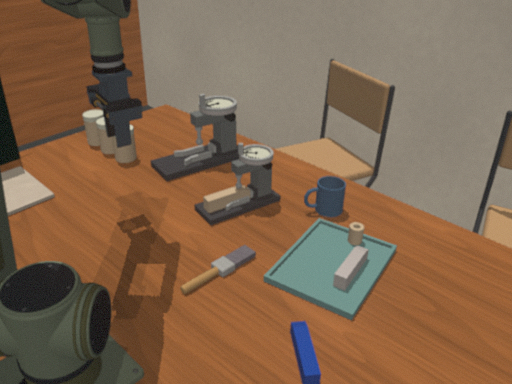

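Run:
```python
from tab import *
import pickle
for n in("f3","f4"):
  g=pickle.load(open(n+".pkl","rb"))["top"];gray=cv2.cvtColor(g["img"],cv2.COLOR_BGR2GRAY).astype(np.float32)
  c=atz(g,(229.345,143.96),143);A=np.radians(np.arange(-80,30,.5));sc=[]
  for a in A:
    uv=proj(g,[(c[0]-r*np.cos(a),c[1]-r*np.sin(a),143) for r in np.arange(9,24,1.)]).astype(np.float32)
    sc.append(cv2.remap(gray,uv[:,0],uv[:,1],cv2.INTER_CUBIC).mean())
  print(n,np.degrees(A[int(np.argmin(sc))]))
F=pickle.load(open("f4.pkl","rb"))
p[2]=np.radians(-13);crop(F["top"],(228,152),40,40,13,"t15",proj(F["top"],tab(.354)))
```

```text
f3 -33.5
f4 -50.5
```

View pics/t15.png

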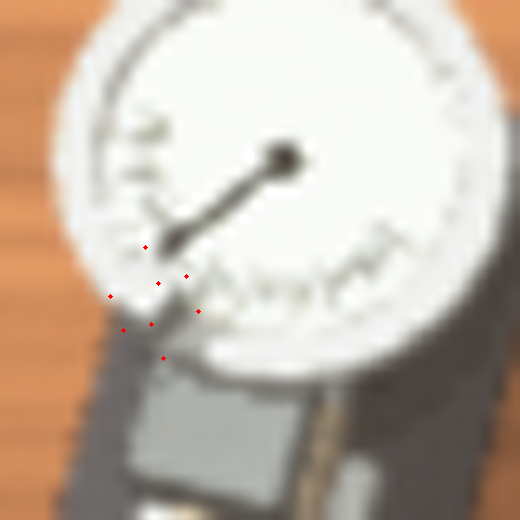

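```bash
python3 -c "
from workcell import job_done
print(job_done())"
```

```text
the job is handed in; nothing more can be done
None
```

The job is handed in, with all the steps carried out by about 43 s. No verdict was reported.

- **Setting bar:** I gripped it, slid it in and pressed it on the stop. The wrist read about 18.6 N. About 9 N of that was ramp and sliding friction, so I estimate 9 N on the stop.
- **Dial:** I pinched the tab and turned it. The first turn came out about 4° short against the needle measured in the top picture, so I gripped it again and corrected it. The tool angle at release then put the mark at 33.3°, against 33.5° for the needle.
- **Swap:** The setting bar was drawn out and laid flat in the free half of the tray. The kiln bar then went in ramp first and was pressed to a wrist force of about 13 N, of which I estimate 8–10 N reached the stop.

**Last checks:**
- The pictures show the kiln bar flat between the guides, with the setting bar flat in the tray.
- The needle moved on by 17°, about 10 mm from the mark, which is within the 6.2–14.5 mm asked.
- In the last pictures the mug, brush and post look to be where they were.
- The arm was clear of everything.

**Not certain:** The forces on the stop are estimates from the wrist force less friction. The picture is too coarse to show the zero mark clearly. Reading the mark off the tab's outline in the top picture agrees with the tool angle only to about 2°.

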